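# Lay out the microscope optics for cleaning

## Task

Lay out the optics of the stripped microscope for cleaning, everything standing upright: the black eyepiece in the middle of the green mat, and on the mat's long white centre line the yellow-ringed objective to the left of the eyepiece and the red-ringed one to its right (as the robot sees it from its base), each with about 3 cm of free space between it and the eyepiece. The oily blue-ringed objective goes by itself in the middle of the round orange pad, and the white dust cap goes centred on top of the eyepiece. Leave the oil bottle, the slide box and the glass dish where they are, and let go of everything.

Things in the scene. Friction and masses are not known exactly. Their poses are not given: they have to be found in the camera images.
- mat: target: flat green mat, fixed to the bench, 110 mm (x) by 220 mm (y), 3 mm thick, turned at most 0.3 rad from square. A white line runs along its long middle (its y axis), crossed at the centre by a short one; another white line marks the long edge nearest the robot. Origin: centre of the underside; x away from the robot, y to the robot's left, z up. Yellow goes at +y, red at -y.
- pad: target: flat round orange pad, fixed to the bench, 84 mm in diameter and 4 mm thick, flat on top, with a thin yellow circle of 60 mm diameter drawn on it. Origin: centre of the underside, z up; top at z = 4 mm. It lies on the other side of the bench from the mat.
- eyepiece: loose black eyepiece, 90 g, standing on the bench at the start, this way up: a barrel 36 mm in diameter with one thin metal band, up to 30 mm, then a rubber eye-cup 40 mm in diameter, flat on top, from 30 to 46 mm; a greenish metal-rimmed lens shows on top, flush. Origin: centre of the foot, z up along the axis.
- yellow_objective: loose yellow-ringed microscope objective, 130 g, standing on its wide flat end on the bench at the start: round metal barrel 34 mm in diameter up to 38 mm, its top 8 mm and the 6 mm sloping shoulder above painted yellow, then a narrow metal nose up to 52 mm. Origin: centre of the foot, z up along the axis. Grip it on the barrel.
- red_objective: loose red-ringed microscope objective, 130 g, standing on its wide flat end on the bench at the start: round metal barrel 34 mm in diameter up to 32 mm, its top 8 mm and the 6 mm sloping shoulder above painted red, then a narrow metal nose up to 46 mm. Origin: centre of the foot, z up along the axis. Grip it on the barrel.
- blue_objective: loose blue-ringed microscope objective, 130 g, standing on its wide flat end on the bench at the start: round metal barrel 34 mm in diameter up to 44 mm, its top 8 mm and the 6 mm sloping shoulder above painted blue, then a narrow metal nose up to 58 mm. Origin: centre of the foot, z up along the axis. Grip it on the barrel.
- cap: loose white dust cap, a solid flat disc 44 mm in diameter and 14 mm high, 25 g, with a thin grey circle on top, lying on the bench at the start. Origin: centre of the underside, z up. It simply rests on the flat top of the eyepiece (46 mm above the eyepiece's foot), same side up; nothing snaps or fits.
- oil_bottle: bystander, leave alone: loose small amber bottle, 30 mm in diameter, 62 mm high, black cap. Origin: centre of the underside.
- slide_box: bystander, leave alone: loose closed blue slide box, 85 mm (x) by 65 mm (y), 32 mm high. Origin: centre of the underside.
- petri: bystander, leave alone: loose open round glass dish, 76 mm in diameter, 15 mm high. Origin: centre of the underside.

How it is judged:
At the end, for the whole second after the job is handed in: All upright, still: eyepiece within 12 mm of mat centre (each axis); yellow left (mat +y), red right, within 15 mm of the centre line and 51-83 mm from the eyepiece, centre to centre; blue within 12 mm of the orange pad's centre; cap on the eyepiece within 10 mm of its axis (x of eyepiece in the frame of mat between -0.012 and 0.012 m and y of eyepiece in the frame of mat between -0.012 and 0.012 m and z of eyepiece in the frame of mat between -0.001 and 0.007 m and x of yellow_objective in the frame of mat between -0.015 and 0.015 m and y of yellow_objective in the frame of mat between 0.035 and 0.1 m and z of yellow_objective in the frame of mat between -0.001 and 0.007 m and horizontal distance between yellow_objective and eyepiece between 0.051 and 0.083 m and x of red_objective in the frame of mat between -0.015 and 0.015 m and y of red_objective in the frame of mat between -0.1 and -0.035 m and z of red_objective in the frame of mat between -0.001 and 0.007 m and horizontal distance between red_objective and eyepiece between 0.051 and 0.083 m and horizontal distance between blue_objective and pad below 0.012 m and z of blue_objective in the frame of pad between 0 and 0.008 m and horizontal distance between cap and eyepiece below 0.01 m and z of cap in the frame of eyepiece between 0.042 and 0.05 m and angle between each of eyepiece, yellow_objective, red_objective, blue_objective, cap's own z axis and vertical below 0.12 rad and linear speed of each of eyepiece, yellow_objective, red_objective, blue_objective, cap below 0.02 m/s); the robot touches nothing.
It fails at once if the oil bottle is shifted by more than 15 mm or tipped (distance of oil_bottle from where it was at the start of the episode above 0.015 m or angle between oil_bottle's own z axis and vertical above 0.3 rad).
It fails at once if the slide box is shifted by more than 15 mm or tipped (distance of slide_box from where it was at the start of the episode above 0.015 m or angle between slide_box's own z axis and vertical above 0.3 rad).
It fails at once if the glass dish is shifted by more than 15 mm or tipped (distance of petri from where it was at the start of the episode above 0.015 m or angle between petri's own z axis and vertical above 0.3 rad).
It also fails if it takes over 112 s, if anything falls off the work surface, if the arm or the gripper's body presses on something with over 40 N, if the wrist force passes 120 N, or if a joint passes its speed limit or range.

## Robot

A 7-joint arm with a two-finger parallel gripper is mounted at the origin on the work surface. World frame = base frame: x ahead of the robot, y to its left, z up, the work surface at z = 0. Lengths are in m, angles in rad, forces in N, time in s.
With the tool pointing down it reaches from about 0.4 to 0.85 m from the base axis. Payload 4.5 kg.
Tool frame: the origin (TCP) lies at the very end of the fingers, on their centre line; the grasp point (between the pads) lies 19 mm behind it; y points along the fingers, x is the direction in which the jaws open and shut, and the axes are right-handed (so a half turn about y gives the same grasp; the last joint's range is limited). The gripper opens to 88 mm and grips with 3 to 60 N. Pads are 18 mm wide; open, the fingers measure 123 mm over their backs; the gripper's body (75 mm by 187 mm) begins 45 mm behind the grasp point.
Start: joints at [-1.265, 0.689, -0.195, 1.565, 0.157, 0.902, -0.215], TCP at [0.168, 0.602, 0.239] pointing down, gripper open.
Joint ranges: [-3.01, 3.01], [-0.46, 2.08], [-1.47, 1.51], [0.13, 2.56], [-1, 4.14], [0.04, 2.09], [-2.66, 2.66]. Speed limits (rad/s): [2.57, 2.57, 3.14, 3.14, 3.14, 3.14, 3.14].

## Interface

Orientations are given as a unit quaternion [x, y, z, w].
In Python, from plant import r gives the robot as it stands.
- The arm moves only by the shell command python3 -m inch 'ROWS' [OPENING] [FORCE]. ROWS is JSON, a list of rows, each a list of 6 numbers: the shift along the tool's x, y, z in mm, then the turn, a rotation vector about the tool's x, y, z in rad. In form: [[x, y, z, ax, ay, az], ...]. A call has 1 to 12 rows; each row shifts and turns the commanded pose from where the row before left it, along the tool's axes as they then stand; what a row does not reach is not made up. A row lasts 1/12 s, in which the tool goes at most 41.7 mm and 7.16 degrees, less where a joint would pass 70% of its speed; a pose out of reach is approached as far as the arm can. A call is refused whole if a number of a shift passes 41.7 or a number of a turn 0.125, either way. A call with a gripper value outside its range is refused whole. OPENING is the finger opening in mm, from 0 to 88.1, set as the call begins (- or left out, the last holds). The fingers move at their own pace and stop on an object; FORCE is the grip in N (left out, the last holds). Time passes only in rows, so rows that do not move let the fingers close. It gives the time, the measured TCP pose, the force and the opening at its end, in the units of the state.
- r.get_state(): the state, without advancing time (a new reading comes with each control period).
- r.snapshot(name): name is "scene" or "top" or "wrist"; returns a dict with "img" (420x560x3 uint8, red, green, blue), "range_z" (420x560 float32, m along the optical axis (not along the pixel's ray), 0 where there is no reading), "mtx" (3x3 intrinsics, pixels), "camera_from_world" (4x4, takes a point from world to camera coordinates); the wrist camera has in their place "tool_from_camera" (4x4, takes a point from camera to tool coordinates, whose origin is the TCP and whose axes are the tool frame's). Camera axes: x right, y down, z forward; pixel columns grow to the right and rows downward; lengths in m; the calibration is good to about 2 mm. A picture is of the moment at which its call begins: read the wrist's pose just before it.
- r.finish_job(): hands the job in, once; it reports no verdict.
The state is a dict: "clock": time; "q": joint angles; "qd": joint speeds; "joint_torque": joint torques, N m; "tool_pos": TCP position; "eef_rot": TCP orientation; "contact_force": force on the tool from outside, world axes, zero at the start; "moment": the same for the moment, N m; "opening": opening from 0.0 (shut) to 1.0 (fully open).
Only numpy, scipy, OpenCV 4.12 (cv2) and the standard library are available. Lean on these libraries where they do the work, as an engineer would, in place of code of your own. Each camera call takes 0.05 s, during which the arm holds its last target.

## Working session

There is one attempt and no reset: what is moved stays moved. The work goes in short steps, Python scripts to look and compute and a shell command to move; the robot and the scene stay as the last step left them, time stands still between calls to the robot, and variables do not carry over. Pictures are saved under pics/ and viewed, and the job is handed in when it is done.

```bash
mkdir -p pics; ls; python3 - <<'E'
from plant import r
import cv2
s=r.get_state(); print(s)
for n in("scene","top"):
    d=r.snapshot(n); cv2.imwrite(f"pics/{n}0.png",d["img"][:,:,::-1]); print(n,d["mtx"],d["camera_from_world"])
E
```

```text
pics
{'clock': 0.0, 'q': array([-1.26518731,  0.68997054, -0.19452605,  1.56633053,  0.15732754,
        0.90248529, -0.21510056]), 'qd': array([ 0.0015882 ,  0.00099931,  0.00018411, -0.00110922, -0.00042887,
        0.00035654,  0.00055259]), 'joint_torque': array([-9.35493408e-04, -5.27558684e+01, -1.26710571e+00, -1.53431994e+01,
       -5.26155322e-02,  6.66586086e-03,  1.69449531e-04]), 'tool_pos': array([0.16767718, 0.6014436 , 0.23792233]), 'eef_rot': array([ 0.56353312,  0.42720262, -0.42815083, -0.56268572]), 'contact_force': array([ 0.39707829, -0.00885253, -0.12854541]), 'moment': array([-0.00557796,  0.01139759, -0.02050772]), 'opening': 1.0014655214690027}
scene [[379.65698537   0.         285.11412689]
 [  0.         379.65698537 207.4966656 ]
 [  0.           0.           1.        ]] [[ 0.0545446   0.9983114   0.0199811  -0.04976274]
 [ 0.62765775 -0.01871637 -0.77826438 -0.31666597]
 [-0.77657623  0.05499142 -0.62761876  1.38867133]
 [ 0.          0.          0.          1.        ]]
top [[514.17066375   0.         285.07018106]
 [  0.         514.17066375 212.91474057]
 [  0.           0.           1.        ]] [[-0.02884154 -0.99957157 -0.00498508  0.01501911]
 [-0.99232488  0.02923168 -0.12015345  0.56803015]
 [ 0.12024769  0.0014814  -0.99274282  1.26454509]
 [ 0.          0.          0.          1.        ]]
```

View pics/top0.png

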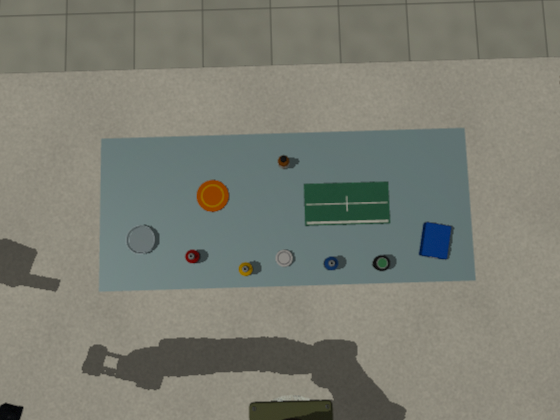

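View pics/scene0.png

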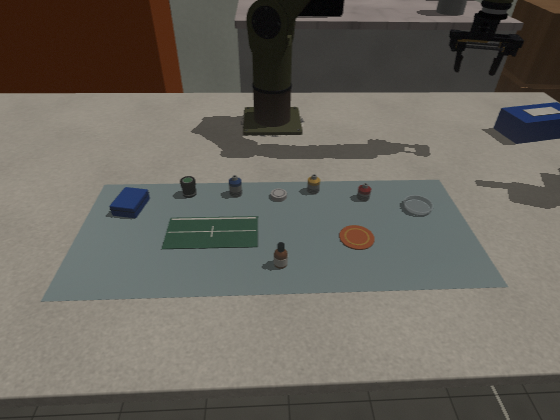

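Top view: pad about (212,195), mat about (347,203), and a row of parts at rows 256–270: red (193,257), yellow (246,269), cap (285,258), blue (331,263), eyepiece (382,263). The bottle is at (284,161), the box at (436,240) and the dish at (142,239). Next I'll measure them.

```bash
cat > h.py <<'E'
import numpy as np, cv2
from scipy.spatial.transform import Rotation as R
from plant import r
def cast(d,uv,z,T=None):
    """pixels -> world points on plane z; T world_from_camera"""
    if T is None: T=np.linalg.inv(d["camera_from_world"])
    uv=np.atleast_2d(uv).astype(float); K=d["mtx"]
    ray=np.c_[uv,np.ones(len(uv))]@np.linalg.inv(K).T@T[:3,:3].T
    o=T[:3,3]; s=(z-o[2])/ray[:,2]
    return o+ray*s[:,None]
def tw(s):
    T=np.eye(4);T[:3,:3]=R.from_quat(s["eef_rot"]).as_matrix();T[:3,3]=s["tool_pos"];return T
def comps(m,amin=20):
    n,l,st,c=cv2.connectedComponentsWithStats(m.astype(np.uint8))
    return [(tuple(np.round(c[i],1)),st[i]) for i in range(1,n) if st[i][4]>=amin]
def delta(s,target,yaw_jaw=None,Rt=None):
    """shift in tool axes (mm) to world target"""
    T=tw(s); return 1000*T[:3,:3].T@(np.array(target)-T[:3,3])
E
python3 - <<'E'
from h import *
s=r.get_state(); print(np.round(tw(s),3))
d=r.snapshot("top"); im=d["img"]; hsv=cv2.cvtColor(im,cv2.COLOR_RGB2HSV)
T=np.linalg.inv(d["camera_from_world"])
rz=d["range_z"]
# height map
v,u=np.mgrid[:420,:560]; K=d["mtx"]
P=np.stack([(u-K[0,2])/K[0,0]*rz,(v-K[1,2])/K[1,1]*rz,rz],-1)@T[:3,:3].T+T[:3,3]
roi=(v>135)&(v<285)&(u>105)&(u<468)&(rz>0)
for c,st in comps(roi&(P[...,2]>0.008),8):
    m=(slice(st[1],st[1]+st[3]),slice(st[0],st[0]+st[2])); h=P[m][...,2].max()
    mm=roi[m]&(P[m][...,2]>h-0.005)
    pp=P[m][mm]
    print(c,st[:],"h",round(h,3),"topmean",pp.mean(0).round(3))
g=roi&(hsv[...,0]>65)&(hsv[...,0]<88)&(hsv[...,1]>120)
w=roi&(hsv[...,1]<60)&(hsv[...,2]>150)
for c,st in comps(g,100): print("green",c,st,cast(d,c,0.003))
k=max(comps(g,100),key=lambda a:a[1][4])[1]
mm=cv2.morphologyEx((g).astype(np.uint8),cv2.MORPH_CLOSE,np.ones((7,7)))
cs=max(cv2.findContours(mm,cv2.RETR_EXTERNAL,cv2.CHAIN_APPROX_NONE)[0],key=cv2.contourArea)
pts=cast(d,cs[:,0],0.003)[:,:2].astype(np.float32)
print("mat",cv2.minAreaRect(pts*1000))
o=roi&(hsv[...,0]<18)&(hsv[...,1]>180)&(hsv[...,2]>180)
for c,st in comps(o,100): print("orange",c,st,cast(d,c,0.004))
E
```

```text
[[ 0.268 -0.    -0.963  0.168]
 [ 0.963 -0.002  0.268  0.602]
 [-0.002 -1.    -0.     0.238]
 [ 0.     0.     0.     1.   ]]
(np.float64(283.5), np.float64(161.0)) [278 155  12  13 132] h 0.068 topmean [ 0.703 -0.002  0.065]
(np.float64(201.1), np.float64(190.6)) [198 185   9  11  24] h 0.014 topmean [0.636 0.213 0.01 ]
(np.float64(224.8), np.float64(187.7)) [223 185   5   5   9] h 0.012 topmean [0.642 0.153 0.01 ]
(np.float64(218.0), np.float64(189.6)) [214 187   8   6  16] h 0.013 topmean [0.638 0.172 0.01 ]
(np.float64(214.6), np.float64(200.9)) [210 198  10   7  15] h 0.013 topmean [0.607 0.179 0.01 ]
(np.float64(435.3), np.float64(240.0)) [420 221  32  39 973] h 1.324 topmean [nan nan nan]
(np.float64(139.0), np.float64(238.8)) [126 225  30  29 167] h 1.324 topmean [nan nan nan]
(np.float64(192.8), np.float64(255.7)) [186 249  15  14 171] h 1.324 topmean [nan nan nan]
(np.float64(284.0), np.float64(257.3)) [276 249  17  17 231] h 0.023 topmean [0.455 0.001 0.02 ]
(np.float64(381.5), np.float64(262.3)) [373 255  18  16 224] h 1.324 topmean [nan nan nan]
(np.float64(330.8), np.float64(262.6)) [324 256  15  14 167] h 0.063 topmean [ 0.44  -0.113  0.06 ]
(np.float64(245.8), np.float64(268.3)) [239 262  15  14 163] h 0.057 topmean [0.432 0.101 0.055]
green (np.float64(345.8), np.float64(192.2)) [ 305  182   83   21 1525] [[ 0.62156708 -0.16079791  0.003     ]]
green (np.float64(346.8), np.float64(212.0)) [ 305  202   84   19 1223] [[ 0.56969731 -0.16115167  0.003     ]]
mat ((592.7263793945312, -161.0216064453125), (215.83221435546875, 106.39259338378906), 89.7860336303711)<stdin>:14: RuntimeWarning: Mean of empty slice.
  ret = um.true_divide(
```

```bash
python3 -m inch '[[-6,-3,-36,0,0.06,0],[-6,-3,-36,0,0.06,0],[-6,-3,-36,0,0.06,0],[-6,-3,-36,0,0.06,0],[-6,-3,-36,0,0.06,0],[-6,-3,-36,0,0.06,0],[-6,-3,-36,0,0.06,0],[-6,-3,-36,0,0.06,0],[-6,-3,-36,0,0.06,0],[-6,-3,-34,0,0.06,0],[-6,-3,-34,0,0.06,0]]' 88
python3 -m inch '[[-6,-3,-34,0,0.06,0],[-6,-3,-34,0,0.06,0],[-6,-3,-33,0,0.06,0],[-6,-3,-33,0,0.06,0],[-6,-3,-33,0,0.06,0],[-6,-3,-32,0,0.06,0],[-6,-3,-32,0,0.06,0],[-6,-3,-31,0,0.06,0],[-6,-3,-31,0,0.06,0],[-6,-3,-31,0,0.06,0],[-6,-3,-31,0,0.05,0],[0,0,0,0,0,0]]'
python3 - <<'E'
from h import *
s=r.get_state(); print(np.round(tw(s),3),s["q"])
d=r.snapshot("wrist"); cv2.imwrite("pics/w1.png",d["img"][:,:,::-1]); print(d["tool_from_camera"],d["mtx"])
E
```

```text
clock: 1.07
tool_pos: [0.4582, 0.3384, 0.2716]
eef_rot: [0.672, 0.221, -0.221, -0.672]
contact_force: [1.5, -0.1, -0.5]
opening: 0.996
clock: 2.07
tool_pos: [0.5129, -0.0174, 0.3053]
eef_rot: [0.709, -0.008, 0.008, -0.705]
contact_force: [-0.3, 0.4, 0.3]
opening: 0.999
[[ 1.    -0.     0.023  0.513]
 [-0.023 -0.005  1.    -0.017]
 [-0.    -1.    -0.005  0.305]
 [ 0.     0.     0.     1.   ]] [-0.15288369  0.45807401  0.14423302  1.82030778 -0.07696493  0.86913353
  0.00297449]
[[ 9.99999716e-01 -6.56436441e-04 -3.70012148e-04 -1.27866443e-03]
 [ 1.47197024e-04 -3.11404439e-01  9.50277461e-01 -1.46982833e-01]
 [-7.39020180e-04 -9.50277246e-01 -3.11404254e-01  8.29292634e-02]
 [ 0.00000000e+00  0.00000000e+00  0.00000000e+00  1.00000000e+00]] [[367.83145051   0.         276.71489954]
 [  0.         367.83145051 208.42356468]
 [  0.           0.           1.        ]]
```

View pics/w1.png

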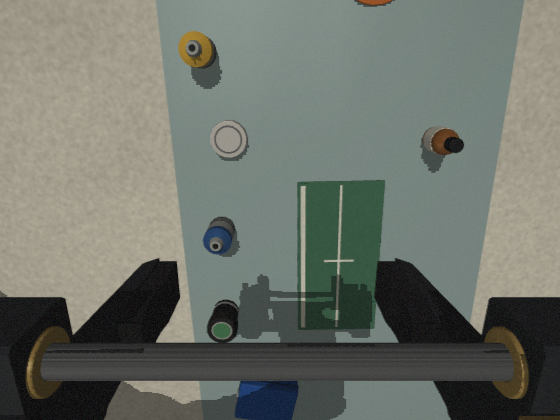

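Wrist view: image right is world +x and up is +y. Yellow (196,49), cap (228,139), blue (218,237), eyepiece (222,325), mat cross (340,261), bottle (442,141). All of it is clear of the fingers. I'll measure here, then again from a second view further to the left.

```bash
cat > m.py <<'E'
from h import *
def shot(name):
    s=r.get_state(); d=r.snapshot("wrist"); im=d["img"]; cv2.imwrite(f"pics/{name}.png",im[:,:,::-1])
    return s,d,tw(s)@d["tool_from_camera"]
def meas(s,d,T):
    im=d["img"]; hsv=cv2.cvtColor(im,cv2.COLOR_RGB2HSV); H,S,V=[hsv[...,i].astype(int) for i in range(3)]
    roi=np.ones(H.shape,bool); roi[335:]=False
    def big(m,amin=60):
        m=cv2.morphologyEx((m&roi).astype(np.uint8),cv2.MORPH_CLOSE,np.ones((3,3)))
        c=[x for x in cv2.findContours(m,cv2.RETR_EXTERNAL,cv2.CHAIN_APPROX_NONE)[0] if cv2.contourArea(x)>amin]
        return sorted(c,key=cv2.contourArea)[::-1]
    for nm,m,z,exp in [("yellow",(H>18)&(H<30)&(S>150)&(V>110),.041,34),("red",((H<6)|(H>174))&(S>150)&(V>70),.035,34),
      ("blue",(H>105)&(H<125)&(S>150)&(V>50),.047,34),("cap",(S<40)&(V>165),.014,44),("lens",(H>50)&(H<90)&(S>60)&(V>90),.046,30),("pad",(H>5)&(H<18)&(S>190)&(V>190),.004,84),("mat",(H>65)&(H<88)&(S>120),.003,220)]:
        for c in big(m)[:3]:
            c=cv2.convexHull(c)
            p=cast(d,c[:,0],z,T)[:,:2].astype(np.float32)*1000
            (rc,sz,a)=cv2.minAreaRect(p); (cc,rad)=cv2.minEnclosingCircle(p)
            x,y,w,h=cv2.boundingRect(c)
            print(nm,"px",(x,y,w,h),"rect c",np.round(rc,1),np.round(sz,1),round(a,1),"circ",np.round(cc,1),round(2*rad,1),"exp",exp)
E
python3 - <<'E'
from m import *
meas(*shot("w2"))
E
python3 -m inch '[[0,0,36,0,0,0],[0,0,36,0,0,0],[0,0,36,0,0,0],[0,0,36,0,0,0],[0,0,36,0,0,0],[0,0,0,0,0,0]]'
python3 - <<'E'
from m import *
meas(*shot("w3"))
E
```

```text
yellow px (180, 36, 32, 35) rect c [430.3 104.4] [32.8 32.1] 85.7 circ [430.2 104.3] 33.6 exp 34
blue px (203, 230, 28, 26) rect c [ 438.6 -106.1] [33.9 30.3] 61.3 circ [ 438.7 -106.1] 34.6 exp 34
cap px (5, 90, 187, 245) rect c [274.3 -93.9] [330.1 224.5] 89.9 circ [308. -98.] 358.4 exp 44
cap px (471, 180, 89, 150) rect c [ 818.2 -148.6] [119.5 203.7] 12.4 circ [ 811.4 -152. ] 216.9 exp 44
cap px (85, 128, 26, 38) rect c [299.3   6.5] [44.2 27.2] 84.7 circ [302.8   6.2] 44.6 exp 44
lens px (367, 185, 17, 22) rect c [623.8 -50.7] [25.3 18.3] 89.8 circ [624.3 -49.6] 27.8 exp 30
lens px (212, 327, 17, 8) rect c [ 433.7 -230.4] [10.8 21. ] 88.9 circ [ 433.6 -234.1] 21.2 exp 30
clock: 2.67
tool_pos: [0.5142, 0.1827, 0.304]
eef_rot: [-0.704, -0.001, 0.002, 0.71]
contact_force: [-0.1, 0.6, -0.3]
opening: 0.997
yellow px (342, 132, 49, 49) rect c [612.8 194.8] [53.7 53.6] 46.8 circ [612.7 195. ] 54.5 exp 34
yellow px (194, 217, 28, 27) rect c [430.2 105.8] [33.1 32.5] 70.5 circ [430.2 105.7] 33.9 exp 34
red px (220, 100, 30, 32) rect c [465.8 238.4] [33.3 32. ] 88.9 circ [465.7 238.4] 33.8 exp 34
```

View pics/w3.png

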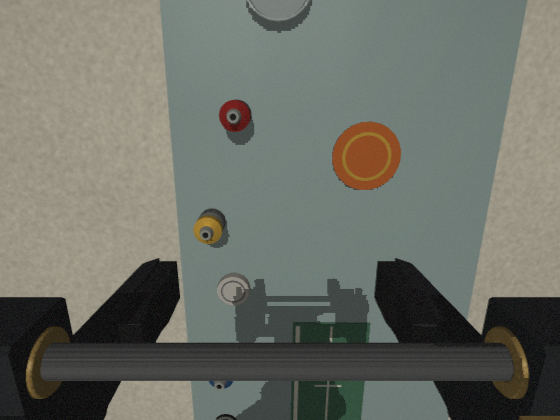

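The wrist view from y=0.18 shows red (235,116), the pad circle (366,156), yellow (208,230) and the cap (233,289). The sizes match: rings are 33–34 mm, as expected. Now the pad and cap.

```bash
python3 - <<'E'
from m import *
s,d,T=shot("w4"); im=d["img"]; hsv=cv2.cvtColor(im,cv2.COLOR_RGB2HSV)
print(np.round(tw(s),3))
for (n,x0,y0,x1,y1,z,f) in [("padring",325,115,410,195,.004,lambda h:(h[...,0]>18)&(h[...,0]<30)&(h[...,1]>150)),("pad",325,115,410,195,.004,lambda h:(h[...,0]<30)&(h[...,1]>150)),("cap",205,262,252,310,.014,lambda h:(h[...,2]>120)&(h[...,1]<25))]:
    c=f(hsv[y0:y1,x0:x1]).astype(np.uint8)
    print(hsv[289,233] if n=="cap" else "")
    k=max(cv2.findContours(c,0,1)[0],key=cv2.contourArea)[:,0]+[x0,y0]
    p=cast(d,k,z,T)[:,:2].astype(np.float32)*1000
    print(n,cv2.minEnclosingCircle(p),cv2.fitEllipse(p))
cap=d["img"][262:310,205:252]
cv2.imwrite("pics/c4.png",cv2.resize(cap,None,fx=10,fy=10)[:,:,::-1])
E
```

```text
[[ 1.    -0.001 -0.001  0.515]
 [ 0.001  0.004  1.     0.178]
 [-0.001 -1.     0.004  0.304]
 [ 0.     0.     0.     1.   ]]

padring ((621.7776489257812, 188.73403930664062), 29.73470115661621) ((621.719970703125, 188.67001342773438), (58.15982437133789, 58.36503219604492), 138.88070678710938)

pad ((621.520751953125, 189.00059509277344), 41.71088790893555) ((621.6070556640625, 188.94500732421875), (81.62777709960938, 82.02122497558594), 13.795746803283691)
[ 24  24 146]
cap ((453.7436218261719, 7.55571985244751), 14.049575805664062) ((452.6470031738281, 8.1963472366333), (23.67652702331543, 27.297622680664062), 131.08169555664062)
```

```bash

python3 -m inch '[[-16,20,20,0,0,0],[-16,20,20,0,0,0],[-16,20,20,0,0,0],[0,35,0,0,0,0],[0,35,0,0,0,0],[0,30,0,0,0,0],[0,20,0,0,0,0],[0,0,0,0,0,0],[0,0,0,0,0,0]]'
python3 - <<'E'
from m import *
s,d,T=shot("w5"); print(tw(s).round(4)); meas(s,d,T)
E
```

```text
clock: 3.52
tool_pos: [0.4684, 0.23, 0.1243]
eef_rot: [0.708, -0.005, 0.004, -0.707]
contact_force: [0.4, 0.2, 0.4]
opening: 0.999
[[ 0.9999 -0.0018  0.012   0.4684]
 [-0.012  -0.0014  0.9999  0.23  ]
 [-0.0018 -1.     -0.0014  0.1243]
 [ 0.      0.      0.      1.    ]]
yellow px (435, 215, 77, 69) rect c [600.9 205.8] [50.8 51.3] 89.3 circ [600.8 205.5] 51.5 exp 34
red px (250, 177, 49, 50) rect c [465.1 239.9] [34.5 32.4] 89.3 circ [464.8 239.8] 35.3 exp 34
cap px (137, 184, 33, 54) rect c [374.6 227.7] [41.5 23.6] 87.7 circ [381.3 227.5] 42.2 exp 44
cap px (126, 117, 30, 50) rect c [374.2 278.5] [19.1 31.7] 11.8 circ [374.4 278.2] 35.1 exp 44
cap px (106, 164, 24, 30) rect c [351.4 253.4] [15.2 21.3] 14.5 circ [350.8 252.8] 22.5 exp 44
```

View pics/w5.png

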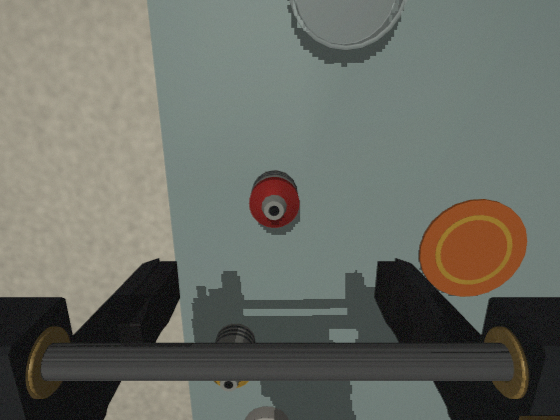

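Red sits at pixel (274,203), between the fingers, at (0.465,0.239). I'll descend and grip.

```bash

python3 -m inch '[[-3,20,9,0,0,0],[0,30,0,0,0,0],[0,30,0,0,0,0],[0,25,0,0,0,0],[0,13,0,0,0,0],[0,0,0,0,0,0],[0,0,0,0,0,0]]'
python3 -m inch '[[0,0,0,0,0,0],[0,0,0,0,0,0],[0,0,0,0,0,0],[0,0,0,0,0,0],[0,0,0,0,0,0],[0,0,0,0,0,0]]' 20 25
python3 -m inch '[[0,0,0,0,0,0],[0,0,0,0,0,0],[0,0,0,0,0,0],[0,0,0,0,0,0],[0,0,0,0,0,0],[0,0,0,0,0,0]]'
```

```text
clock: 4.15
tool_pos: [0.4666, 0.2402, 0.0078]
eef_rot: [-0.707, 0.004, -0.004, 0.707]
contact_force: [-0.3, -0.3, 0.3]
opening: 0.995
clock: 4.65
tool_pos: [0.4659, 0.2402, 0.007]
eef_rot: [-0.707, 0.004, -0.004, 0.707]
contact_force: [-0.4, -1.0, 0.1]
opening: 0.569
clock: 5.15
tool_pos: [0.4658, 0.2401, 0.0067]
eef_rot: [-0.707, 0.004, -0.004, 0.707]
contact_force: [0.3, -0.5, -0.4]
opening: 0.371
```

```bash

python3 -m inch '[[0,-15,0,0,0,0],[0,-30,0,0,0,0],[9,-30,-20,0,0,0],[9,-30,-35,0,0,0],[9,-30,-40,0,0,0],[9,-30,-40,0,0,0],[9,-30,-40,0,0,0],[9,-30,-40,0,0,0],[9,-25,-40,0,0,0],[9,-20,-35,0,0,0],[9,0,-10,0,0,0],[9,0,0,0,0,0]]'
python3 -m inch '[[9,0,0,0,0,0],[0,0,0,0,0,0]]'
python3 - <<'E'
from m import *
s,d,T=shot("w6"); print(tw(s).round(4),s["opening"]); meas(s,d,T)
E
```

```text
clock: 6.15
tool_pos: [0.5446, -0.0284, 0.2498]
eef_rot: [0.708, -0.006, 0.007, -0.706]
contact_force: [-0.1, 0.7, -0.8]
opening: 0.376
clock: 6.32
tool_pos: [0.5544, -0.0233, 0.2483]
eef_rot: [-0.707, 0.004, -0.005, 0.707]
contact_force: [0.4, -0.9, -1.2]
opening: 0.373
[[ 9.999e-01  1.300e-03  1.180e-02  5.544e-01]
 [-1.180e-02  2.000e-04  9.999e-01 -2.330e-02]
 [ 1.300e-03 -1.000e+00  2.000e-04  2.483e-01]
 [ 0.000e+00  0.000e+00  0.000e+00  1.000e+00]] 0.37302857616915674
yellow px (116, 16, 39, 42) rect c [430.5 104.3] [32.9 33.2] 63.1 circ [430.5 104.3] 33.9 exp 34
red px (233, 272, 89, 63) rect c [ 547.  -169.1] [101.8  75.7] 9.2 circ [ 550.  -183.6] 106.1 exp 34
blue px (152, 242, 33, 30) rect c [ 439.9 -104.9] [32.1 32.6] 68.2 circ [ 438.8 -105.1] 35.0 exp 34
cap px (0, 0, 139, 335) rect c [335.6 -51. ] [393.4 158.8] 76.1 circ [299.8 -42.1] 402.5 exp 44
cap px (467, 0, 93, 335) rect c [803.9 -56.8] [106.  383.5] 12.7 circ [837.6 -49.2] 385.2 exp 44
cap px (160, 121, 40, 41) rect c [453.7   8.5] [40.9 40. ] 85.5 circ [454.1   8.6] 41.7 exp 44
lens px (262, 191, 99, 86) rect c [586.9 -84. ] [93.7 97.9] 89.3 circ [586.9 -84.5] 134.7 exp 30
```

View pics/w6.png

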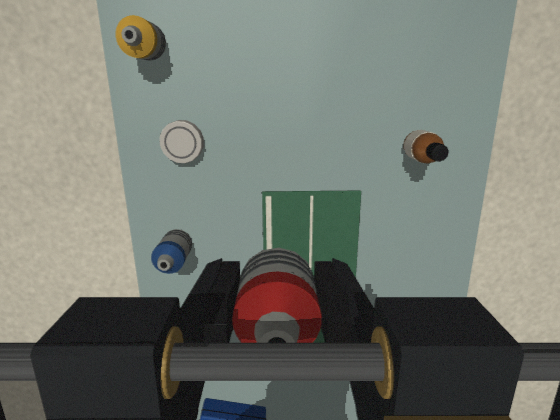

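Red is held (opening 0.373, ring in front at (277,310)). The mat's +y edge shows at row 191, corners (262,191) and (361,190), with the centre line at column 311. I'll combine this with the top camera to fix the mat frame.

```bash
python3 - <<'E'
from m import *
s,d,T=shot("w7")
print(1000*cast(d,[[262,190.5],[361,190],[311,196],[311,265],[268,196],[269,260]],.003,T)[:,:2])
d=r.snapshot("top"); hsv=cv2.cvtColor(d["img"],cv2.COLOR_RGB2HSV); 
g=d["img"].astype(int); crop=d["img"][170:235,295:400]; cv2.imwrite("pics/matc.png",cv2.resize(crop,None,fx=7,fy=7,interpolation=0)[:,:,::-1])
E
```

```text
[[ 535.16696116  -47.38296193]
 [ 644.40192999  -48.09174896]
 [ 589.36238804  -54.3372167 ]
 [ 590.81418128 -139.16730481]
 [ 541.66867363  -53.77873953]
 [ 541.33606319 -132.08106421]]
```

View pics/matc.png

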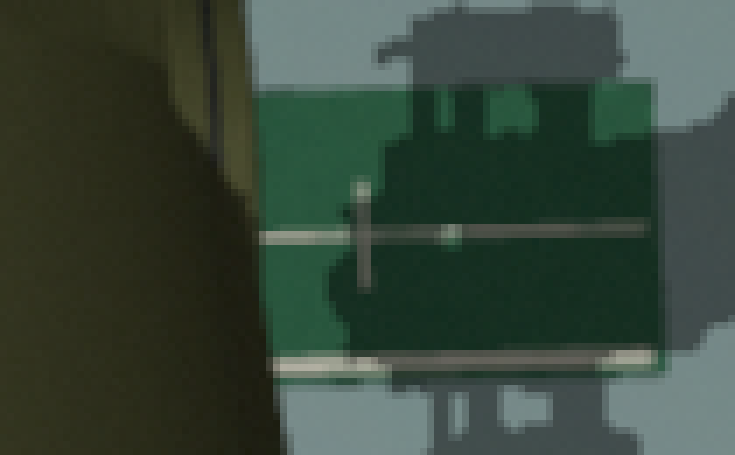

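View pics/w7.png

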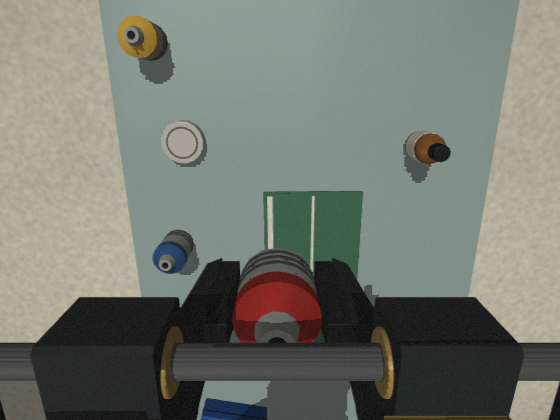

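```bash
python3 - <<'E'
from m import *
s,d,T=shot("w8")
M=np.array([[1,0,.023,.513],[-.023,-.005,1,-.017],[0,-1,-.005,.305],[0,0,0,1.]])@d["tool_from_camera"]
print(1000*cast(d,[[340,261],[341,190],[337,325]],.003,M)[:,:2])
d=r.snapshot("top"); print(1000*cast(d,[[346.4,202.6],[388,202]],.003)[:,:2])
print(r.get_state()["tool_pos"])
E
```

```text
[[ 593.72969888 -159.57815289]
 [ 591.94867604  -60.13421689]
 [ 592.53884216 -261.40416079]]
[[ 594.25610806 -161.17769045]
 [ 592.64145022 -268.93816749]]
[ 0.55225968 -0.02260127  0.24816286]
```

```bash

python3 -m inch '[[7,0,-34,0,0,0],[7,0,-34,0,0,0],[7,0,-34,0,0,0],[7,20,-34,0,0,0],[7,30,-34,0,0,0],[8,35,-35,0,0,0],[0,35,0,0,0,0],[0,35,0,0,0,0],[0,30,0,0,0,0],[0,0,0,0,0,0],[0,0,0,0,0,0]]'
python3 - <<'E'
from m import *
s=r.get_state(); print(tw(s).round(4)); print(delta(s,[.593,-.228,.010]))
E
```

```text
clock: 7.48
tool_pos: [0.5907, -0.2186, 0.071]
eef_rot: [-0.707, 0.005, -0.002, 0.708]
contact_force: [0.8, -0.3, -0.3]
opening: 0.375
[[ 0.9999 -0.0036  0.0104  0.5907]
 [-0.0104  0.0013  0.9999 -0.2186]
 [-0.0037 -1.      0.0012  0.071 ]
 [ 0.      0.      0.      1.    ]]
[ 2.57675748 60.99611232 -9.50105429]
```

```bash

python3 -m inch '[[2.5,15,-9.5,0,0,0],[0,20,0,0,0,0],[0,15,0,0,0,0],[0,6,0,0,0,0],[0,4,0,0,0,0],[0,0,0,0,0,0],[0,0,0,0,0,0]]'
python3 - <<'E'
from m import *
s=r.get_state(); print(tw(s).round(4)); print(delta(s,[.593,-.228,.010]))
E
```

```text
clock: 8.07
tool_pos: [0.5951, -0.2287, 0.013]
eef_rot: [0.707, -0.003, 0.004, -0.707]
contact_force: [-0.4, 0.8, -0.7]
opening: 0.372
[[ 9.999e-01  1.300e-03  1.060e-02  5.951e-01]
 [-1.060e-02 -2.000e-04  9.999e-01 -2.287e-01]
 [ 1.300e-03 -1.000e+00 -2.000e-04  1.300e-02]
 [ 0.000e+00  0.000e+00  0.000e+00  1.000e+00]]
[-2.13397628  3.02160105  0.67483462]
```

```bash

python3 -m inch '[[-1,2,0,0,0,0],[0,1,0,0,0,0],[0,0,0,0,0,0],[0,0,0,0,0,0]]'
python3 -m inch '[[0,0,0,0,0,0],[0,0,0,0,0,0],[0,0,0,0,0,0],[0,0,0,0,0,0],[0,0,0,0,0,0]]' 70
python3 -m inch '[[0,-10,0,0,0,0],[0,-25,0,0,0,0],[0,-35,0,0,0,0],[0,-40,0,0,0,0],[0,-40,20,0,0,0],[0,-40,35,0,0,0],[0,-40,35,0,0,0],[0,-20,35,0,0,0],[0,0,35,0,0,0],[0,0,35,0,0,0],[0,0,0,0,0,0],[0,0,0,0,0,0]]'
python3 - <<'E'
from m import *
s,d,T=shot("w9"); print(tw(s).round(4),s["opening"]); meas(s,d,T)
E
```

```text
clock: 8.4
tool_pos: [0.5937, -0.2289, 0.0097]
eef_rot: [0.707, -0.004, 0.004, -0.707]
contact_force: [-0.2, -0.4, 4.0]
opening: 0.369
clock: 8.82
tool_pos: [0.5934, -0.2288, 0.009]
eef_rot: [-0.707, 0.004, -0.004, 0.707]
contact_force: [0.1, -0.9, -0.8]
opening: 0.725
clock: 9.82
tool_pos: [0.5954, -0.0469, 0.2399]
eef_rot: [-0.707, 0.002, -0.002, 0.708]
contact_force: [0.2, -0.9, -0.4]
opening: 0.796
[[ 1.000e+00  7.000e-04  5.400e-03  5.954e-01]
 [-5.400e-03  1.600e-03  1.000e+00 -4.690e-02]
 [ 6.000e-04 -1.000e+00  1.600e-03  2.399e-01]
 [ 0.000e+00  0.000e+00  0.000e+00  1.000e+00]] 0.7961635841487759
yellow px (60, 0, 41, 27) rect c [430.7  97.3] [19.7 33.3] 89.7 circ [430.7 104. ] 33.5 exp 34
red px (262, 326, 14, 9) rect c [ 583.8 -223.1] [10.6 14.7] 89.6 circ [ 583.8 -225.1] 16.2 exp 34
blue px (106, 223, 33, 33) rect c [ 439.9 -106.2] [34.2 31.5] 36.4 circ [ 440.1 -106.4] 36.2 exp 34
cap px (434, 0, 126, 327) rect c [814.7 -57.1] [143.  336.3] 13.0 circ [817.7 -61.9] 348.2 exp 44
cap px (0, 0, 101, 297) rect c [333.5 -38.7] [304.4 116.3] 89.3 circ [332.3 -38.8] 324.7 exp 44
cap px (227, 178, 9, 112) rect c [ 544.2 -117.5] [130.6   5.3] 89.8 circ [ 544.2 -117.5] 130.6 exp 44
lens px (223, 172, 103, 125) rect c [ 591.3 -106.1] [133.6  97. ] 89.8 circ [ 591.3 -106.4] 164.0 exp 30
lens px (277, 303, 44, 4) rect c [ 616.6 -183.2] [ 3.7 45.8] 89.6 circ [ 616.5 -183.2] 45.9 exp 30
```

View pics/w9.png

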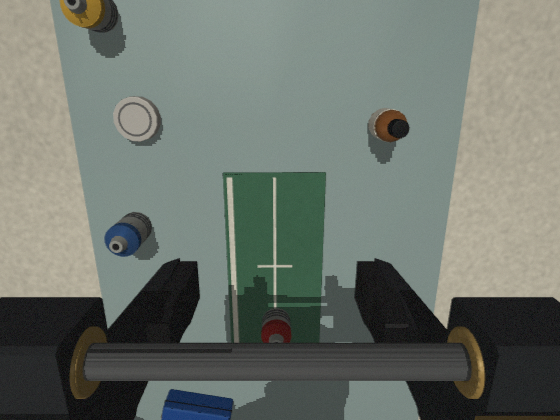

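Red stands upright on the centre line at pixel (277,325), with the cross at (275,266). Blue is next, at (123,240).

```bash
python3 - <<'E'
from m import *
s,d,T=shot("w10"); print(1000*cast(d,[[274.5,266],[275,178]],.003,T)[:,:2], 1000*cast(d,[275.5,340],.049,T)[:,:2]); s=r.get_state();print(tw(s).round(4))
print(delta(s,[.4395,-.1055,.012]))
E
```

```text
[[ 590.29397837 -162.69344663]
 [ 592.06898645  -58.38536422]] [[ 590.85325902 -229.04808203]]
[[ 9.999e-01  2.000e-04  1.180e-02  5.952e-01]
 [-1.180e-02 -1.100e-03  9.999e-01 -5.140e-02]
 [ 2.000e-04 -1.000e+00 -1.100e-03  2.395e-01]
 [ 0.000e+00  0.000e+00  0.000e+00  1.000e+00]]
[-155.11338435  227.53407685  -55.66478131]
```

```bash

python3 -m inch '[[-30,10,-11,0,0,0],[-35,20,-11,0,0,0],[-35,20,-11,0,0,0],[-35,25,-12,0,0,0],[-20,25,-11,0,0,0],[0,20,0,0,0,0],[0,0,0,0,0,0],[0,0,0,0,0,0]]' 88
python3 - <<'E'
from m import *
s,d,T=shot("w11"); print(tw(s).round(4)); meas(s,d,T); print(delta(s,[.4395,-.1055,.012]))
E
```

```text
clock: 10.58
tool_pos: [0.4424, -0.1051, 0.1206]
eef_rot: [0.707, -0.005, 0.005, -0.707]
contact_force: [1.0, -0.0, 0.4]
opening: 0.999
[[ 9.999e-01 -8.000e-04  1.360e-02  4.424e-01]
 [-1.360e-02 -4.000e-04  9.999e-01 -1.051e-01]
 [-8.000e-04 -1.000e+00 -4.000e-04  1.206e-01]
 [ 0.000e+00  0.000e+00  0.000e+00  1.000e+00]]
blue px (246, 202, 51, 51) rect c [ 437.3 -107.4] [34.4 32.2] 89.2 circ [ 437.8 -107.1] 35.1 exp 34
cap px (78, 144, 128, 164) rect c [ 341.8 -120.1] [124.5  95.3] 81.7 circ [ 348.6 -122.1] 136.4 exp 44
cap px (404, 134, 21, 128) rect c [ 539.5 -101.1] [95.4  4.9] 89.8 circ [ 539.4 -101.1] 95.5 exp 44
cap px (85, 201, 33, 19) rect c [ 313.4 -104. ] [22.5 11.1] 13.3 circ [ 313.3 -104.7] 23.3 exp 44
[ -2.78168079 108.63496551  -0.35586387]
```

View pics/w11.png

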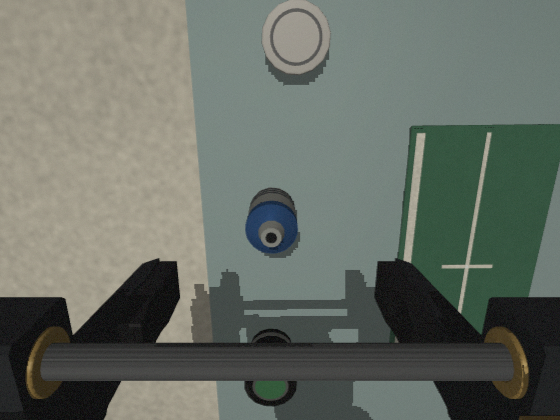

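Blue is at (271,228), centred between the fingers at (0.438,-0.107).

```bash

python3 -m inch '[[-4,20,-1.5,0,0,0],[0,30,0,0,0,0],[0,30,0,0,0,0],[0,20,0,0,0,0],[0,9,0,0,0,0],[0,0,0,0,0,0],[0,0,0,0,0,0]]'
python3 -m inch '[[0,0,0,0,0,0],[0,0,0,0,0,0],[0,0,0,0,0,0],[0,0,0,0,0,0],[0,0,0,0,0,0],[0,0,0,0,0,0],[0,0,0,0,0,0],[0,0,0,0,0,0],[0,0,0,0,0,0],[0,0,0,0,0,0],[0,0,0,0,0,0],[0,0,0,0,0,0]]' 20 25
python3 -m inch '[[0,-15,0,0,0,0],[0,-30,0,0,0,0],[10,-30,20,0,0,0],[18,-30,30,0,0,0],[18,-20,35,0,0,0],[20,0,35,0,0,0],[20,0,35,0,0,0],[20,0,35,0,0,0],[20,0,35,0,0,0],[20,0,30,0,0,0],[18,0,20,0,0,0],[0,0,0,0,0,0]]'
python3 - <<'E'
from m import *
s=r.get_state(); print(tw(s).round(4)); print(delta(s,[.6215,.189,.050]))
E
```

```text
clock: 11.22
tool_pos: [0.4462, -0.1069, 0.0177]
eef_rot: [-0.706, 0.007, -0.0, 0.708]
contact_force: [-0.2, 0.3, 0.5]
opening: 1.0
clock: 12.22
tool_pos: [0.4438, -0.1067, 0.017]
eef_rot: [-0.706, 0.009, 0.001, 0.708]
contact_force: [-2.0, -0.8, 2.0]
opening: 0.373
clock: 13.22
tool_pos: [0.6139, 0.1696, 0.1369]
eef_rot: [-0.704, 0.003, 0.001, 0.711]
contact_force: [1.1, 1.1, -0.7]
opening: 0.372
[[ 1.     -0.0055  0.0038  0.6139]
 [-0.0038  0.0099  0.9999  0.1696]
 [-0.0055 -0.9999  0.0098  0.1369]
 [ 0.      0.      0.      1.    ]]
[ 7.99234247 86.99988553 18.55389142]
```

```bash

python3 -m inch '[[8,15,9,0,0,0],[0,30,9,0,0,0],[0,30,0,0,0,0],[0,20,0,0,0,0],[0,12,0,0,0,0],[0,0,0,0,0,0],[0,0,0,0,0,0]]'
python3 - <<'E'
from m import *
s=r.get_state(); print(tw(s).round(4),s["q"].round(3)); print(delta(s,[.6215,.189,.021]))
E
```

```text
clock: 13.8
tool_pos: [0.6173, 0.1792, 0.0298]
eef_rot: [-0.706, 0.008, 0.0, 0.708]
contact_force: [0.1, 0.2, -1.2]
opening: 0.374
[[ 0.9999 -0.0119  0.0113  0.6173]
 [-0.0113  0.0027  0.9999  0.1792]
 [-0.0119 -0.9999  0.0026  0.0298]
 [ 0.      0.      0.      1.    ]] [-0.341  0.993 -0.018  1.623  0.017  0.535 -0.377]
[4.16343645 8.76742402 9.87345212]
```

```bash

python3 -m inch '[[4,3,9,0,0,-0.008],[0,3,0,0,0,0],[0,2,0,0,0,0],[0,0,0,0,0,0],[0,0,0,0,0,0]]'
python3 - <<'E'
from m import *
s=r.get_state(); print(tw(s).round(4),s["contact_force"]); print(delta(s,[.6215,.189,.021]))
E
```

```text
clock: 14.22
tool_pos: [0.6213, 0.1884, 0.0221]
eef_rot: [-0.706, 0.005, -0.003, 0.708]
contact_force: [-0.2, 1.0, -1.1]
opening: 0.374
[[ 0.9999 -0.0036  0.0109  0.6213]
 [-0.0109  0.0027  0.9999  0.1884]
 [-0.0036 -1.      0.0027  0.0221]
 [ 0.      0.      0.      1.    ]] [-0.15721175  0.9814051  -1.09533708]
[0.23009599 1.1342744  0.59852138]
```

```bash

python3 -m inch '[[0,1.2,0,0,0,0],[0,0,0,0,0,0],[0,0,0,0,0,0]]'
python3 -m inch '[[0,0,0,0,0,0],[0,0,0,0,0,0],[0,0,0,0,0,0],[0,0,0,0,0,0],[0,0,0,0,0,0]]' 70
python3 -m inch '[[0,-10,0,0,0,0],[0,-25,0,0,0,0],[0,-35,0,0,0,0],[-10,-40,0,0,0,0],[-15,-30,0,0,0,0],[-25,-20,0,0,0,0],[-30,-20,0,0,0,0],[-30,0,0,0,0,0],[-25,0,0,0,0,0],[-20,0,0,0,0,0],[0,0,0,0,0,0],[0,0,0,0,0,0]]' 88
python3 - <<'E'
from m import *
s,d,T=shot("w12"); print(tw(s).round(4),s["opening"]); meas(s,d,T)
E
```

```text
clock: 14.47
tool_pos: [0.6216, 0.1883, 0.0212]
eef_rot: [-0.706, 0.005, -0.003, 0.708]
contact_force: [-0.5, -0.1, 3.6]
opening: 0.373
clock: 14.88
tool_pos: [0.6211, 0.1885, 0.0204]
eef_rot: [-0.706, 0.005, -0.002, 0.708]
contact_force: [-0.3, -0.4, 0.0]
opening: 0.725
clock: 15.88
tool_pos: [0.4667, 0.19, 0.2021]
eef_rot: [-0.706, 0.005, -0.002, 0.708]
contact_force: [0.0, 0.4, -0.0]
opening: 0.996
[[ 0.9999 -0.0029  0.0099  0.4667]
 [-0.0099  0.0034  0.9999  0.19  ]
 [-0.003  -1.      0.0033  0.2021]
 [ 0.      0.      0.      1.    ]] 0.9961698901750826
yellow px (223, 260, 35, 30) rect c [429.9 108.1] [29.4 32.3] 83.9 circ [429.4 106. ] 33.8 exp 34
yellow px (410, 149, 62, 55) rect c [601.5 204.3] [52.8 37.1] 30.1 circ [605.3 197.6] 53.1 exp 34
blue px (439, 174, 42, 39) rect c [619.5 186.6] [32.1 35.5] 64.1 circ [619.5 186.2] 36.6 exp 34
```

View pics/w12.png

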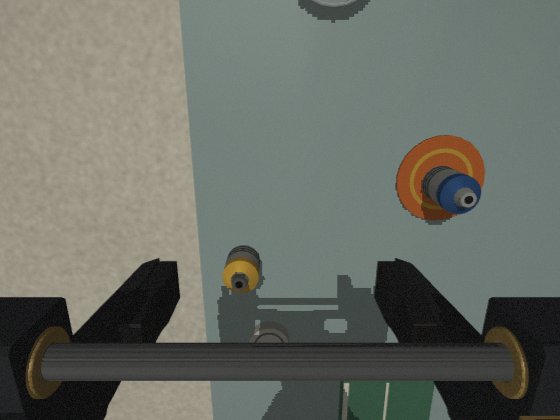

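Blue stands in the middle of the pad at pixel (458,195), within about 3 mm of centre. Yellow is next, at (241,272) → (0.430,0.106).

```bash

python3 -m inch '[[-18,15,-30,0,0,0],[-18,20,-30,0,0,0],[0,25,-24,0,0,0],[0,30,0,0,0,0],[0,30,0,0,0,0],[0,0,0,0,0,0],[0,0,0,0,0,0]]'
python3 - <<'E'
from m import *
s=r.get_state(); print(tw(s).round(4),s["q"].round(3)); print(delta(s,[.430,.106,.010]))
E
```

```text
clock: 16.52
tool_pos: [0.43, 0.1061, 0.0801]
eef_rot: [-0.706, 0.006, -0.002, 0.708]
contact_force: [-0.2, 0.6, 1.1]
opening: 0.999
[[ 0.9999 -0.0058  0.0119  0.43  ]
 [-0.0118  0.0019  0.9999  0.1061]
 [-0.0058 -1.      0.0019  0.0801]
 [ 0.      0.      0.      1.    ]] [-0.335  0.778 -0.013  2.227  0.039  0.141 -0.395]
[ 0.36180087 70.14142634 -0.20041076]
```

```bash

python3 -m inch '[[0,25,0,0,0,0],[0,20,0,0,0,0],[0,12,0,0,0,0],[0,8,0,0,0,0],[0,0,0,0,0,0],[0,0,0,0,0,0]]'
python3 - <<'E'
from m import *
s=r.get_state(); print(tw(s).round(4),s["q"].round(3)); print(delta(s,[.430,.106,.010]))
E
```

```text
clock: 17.02
tool_pos: [0.4377, 0.1085, 0.0234]
eef_rot: [-0.707, 0.009, 0.001, 0.707]
contact_force: [0.7, -0.2, 0.2]
opening: 0.997
[[ 9.999e-01 -1.370e-02  1.050e-02  4.377e-01]
 [-1.050e-02  2.000e-04  9.999e-01  1.085e-01]
 [-1.370e-02 -9.999e-01  0.000e+00  2.340e-02]
 [ 0.000e+00  0.000e+00  0.000e+00  1.000e+00]] [-0.325  0.906 -0.028  2.207  0.394  0.045 -0.746]
[-7.5025151  13.4700855  -2.63100291]
```

q6 is at its 0.04 limit, so I'll lean the tool slightly outward (about 0.06 rad) to get down to grip height, and straighten it after lifting.

```bash

python3 -m inch '[[-2,0,0,0,0,0.03],[-2,0,0,0,0,0.03],[0,0,0,0,0,0],[0,0,0,0,0,0]]'
python3 - <<'E'
from m import *
s=r.get_state(); print(tw(s).round(4),s["q"].round(3)); print(delta(s,[.430,.106,.010]))
E
```

```text
clock: 17.35
tool_pos: [0.4332, 0.1084, 0.0233]
eef_rot: [-0.706, 0.03, 0.022, 0.707]
contact_force: [-0.0, 0.1, 0.0]
opening: 0.996
[[ 9.972e-01 -7.400e-02  1.180e-02  4.332e-01]
 [-1.180e-02  1.500e-03  9.999e-01  1.084e-01]
 [-7.400e-02 -9.973e-01  6.000e-04  2.330e-02]
 [ 0.000e+00  0.000e+00  0.000e+00  1.000e+00]] [-0.264  0.908 -0.107  2.162  0.392  0.155 -0.735]
[-2.13159277 13.48449501 -2.48156232]
```

```bash

python3 -m inch '[[-1,6,-2.5,0,0,0],[0,5,0,0,0,0],[0,0,0,0,0,0],[0,0,0,0,0,0]]'
python3 -m inch '[[0,0,0,0,0,0],[0,0,0,0,0,0],[0,0,0,0,0,0],[0,0,0,0,0,0],[0,0,0,0,0,0],[0,0,0,0,0,0],[0,0,0,0,0,0],[0,0,0,0,0,0],[0,0,0,0,0,0],[0,0,0,0,0,0],[0,0,0,0,0,0],[0,0,0,0,0,0]]' 20 25
python3 - <<'E'
from m import *
s=r.get_state(); print(tw(s).round(4),s["q"].round(3)); print(delta(s,[.430,.106,.010]))
E
```

```text
clock: 17.68
tool_pos: [0.4295, 0.1057, 0.0109]
eef_rot: [0.707, -0.031, -0.024, -0.706]
contact_force: [0.0, 0.0, 0.1]
opening: 1.0
clock: 18.68
tool_pos: [0.4303, 0.1058, 0.0113]
eef_rot: [0.707, -0.031, -0.023, -0.707]
contact_force: [-0.1, 0.1, 2.1]
opening: 0.379
[[ 9.970e-01 -7.670e-02  1.090e-02  4.303e-01]
 [-1.090e-02  4.000e-04  9.999e-01  1.058e-01]
 [-7.670e-02 -9.971e-01 -4.000e-04  1.130e-02]
 [ 0.000e+00  0.000e+00  0.000e+00  1.000e+00]] [-0.271  0.934 -0.091  2.17   0.402  0.122 -0.74 ]
[-0.16933341  1.36507954  0.18109712]
```

```bash

python3 -m inch '[[0,-15,0,0,0,0],[0,-25,0,0,0,0],[10,-30,0,0,0,0],[20,-30,-10,0,0,-0.02],[20,-20,-20,0,0,-0.02],[20,0,-25,0,0,-0.02],[20,0,-30,0,0,-0.016],[20,0,-30,0,0,0],[20,0,-30,0,0,0],[20,0,-30,0,0,0],[15,0,-20,0,0,0],[0,0,0,0,0,0]]'
python3 - <<'E'
from m import *
s,d,T=shot("w13"); print(tw(s).round(4),s["q"].round(3),s["opening"]); print(delta(s,[.592,-.093,.060]))
E
```

```text
clock: 19.68
tool_pos: [0.6039, -0.0989, 0.1258]
eef_rot: [0.709, -0.007, 0.008, -0.705]
contact_force: [-0.4, -0.5, -1.1]
opening: 0.379
[[ 0.9998  0.0015  0.0202  0.6039]
 [-0.0202 -0.0051  0.9998 -0.0989]
 [ 0.0016 -1.     -0.0051  0.1258]
 [ 0.      0.      0.      1.    ]] [ 0.265  0.83  -0.324  1.699  0.393  0.676 -0.291] 0.3788296661162527
[-12.15456596  65.77631791   5.99786017]
```

View pics/w13.png

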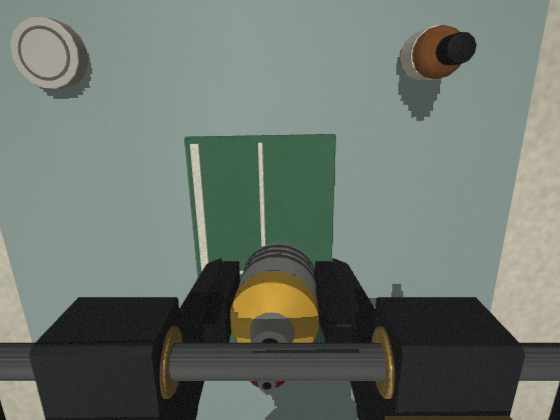

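Against red's picture, yellow looks slightly leaned in the fingers (foot at column 280, nose at 271, about 0.07 rad). It kept its own upright attitude while the tool leaned, so I'll put the tool's lean back for placing.

```bash

python3 -m inch '[[-6,15,3,0,0.01,0.025],[-6,20,3,0,0.01,0.025],[0,20,0,0,0,0.026],[0,10,0,0,0,0],[0,0,0,0,0,0],[0,0,0,0,0,0]]'
python3 - <<'E'
from m import *
s,d,T=shot("w14"); print(tw(s).round(4),s["q"].round(3),s["opening"]); print(delta(s,[.592,-.093,.015]))
E
```

```text
clock: 20.23
tool_pos: [0.5864, -0.0836, 0.061]
eef_rot: [-0.706, 0.038, 0.018, 0.707]
contact_force: [-0.3, 0.0, -1.2]
opening: 0.376
[[ 9.964e-01 -7.900e-02  2.920e-02  5.864e-01]
 [-2.920e-02  1.800e-03  9.996e-01 -8.360e-02]
 [-7.900e-02 -9.969e-01 -5.000e-04  6.100e-02]
 [ 0.000e+00  0.000e+00  0.000e+00  1.000e+00]] [ 0.226  0.933 -0.296  1.704  0.401  0.647 -0.329] 0.3762703935915314
[ 9.47118915 45.37949116 -9.23733585]
```

View pics/w14.png

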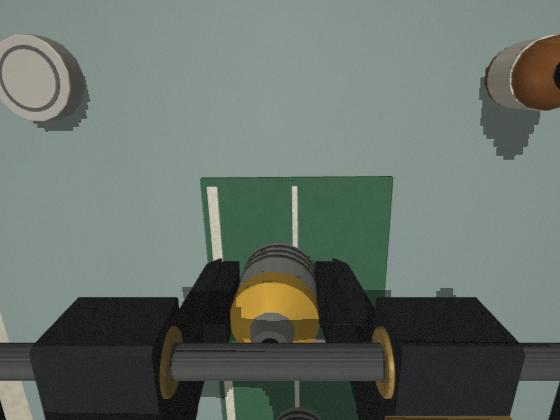

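```bash

python3 -m inch '[[8,15,-9.5,0,-0.02,0],[0,15,0,0,0,0],[0,8,0,0,0,0],[0,5,0,0,0,0],[0,0,0,0,0,0],[0,0,0,0,0,0]]'
python3 - <<'E'
from m import *
s=r.get_state();print(tw(s).round(4),s["contact_force"].round(1)); print(delta(s,[.592,-.094,.0143]))
E
```

```text
clock: 20.78
tool_pos: [0.5921, -0.094, 0.0188]
eef_rot: [-0.706, 0.031, 0.023, 0.707]
contact_force: [0.7, 0.2, -0.1]
opening: 0.378
[[ 9.970e-01 -7.620e-02  1.040e-02  5.921e-01]
 [-1.030e-02  1.600e-03  9.999e-01 -9.400e-02]
 [-7.620e-02 -9.971e-01  9.000e-04  1.880e-02]
 [ 0.000e+00  0.000e+00  0.000e+00  1.000e+00]] [ 0.7  0.2 -0.1]
[ 0.23401198  4.48527868 -0.01061538]
```

```bash

python3 -m inch '[[0,2.5,0,0,0,0],[0,2,0,0,0,0],[0,0,0,0,0,0],[0,0,0,0,0,0]]'
python3 -m inch '[[0,0,0,0,0,0],[0,0,0,0,0,0],[0,0,0,0,0,0],[0,0,0,0,0,0],[0,0,0,0,0,0]]' 75
python3 -m inch '[[0,-10,0,0,0,0],[0,-25,0,0,0,0],[0,-30,0,0,0,-0.02],[-10,-30,0,0,0,-0.02],[-15,-30,10,0,0,-0.02],[-20,-25,15,0,0,-0.016],[-20,-25,20,0,0,0],[-20,-10,20,0,0,0],[-20,0,20,0,0,0],[0,0,0,0,0,0],[0,0,0,0,0,0]]' 88
python3 - <<'E'
from m import *
s,d,T=shot("w15"); print(tw(s).round(4),s["opening"]); meas(s,d,T)
E
```

```text
clock: 21.12
tool_pos: [0.5922, -0.0943, 0.0144]
eef_rot: [-0.706, 0.03, 0.023, 0.707]
contact_force: [-0.1, -0.2, 3.1]
opening: 0.376
clock: 21.53
tool_pos: [0.5914, -0.0946, 0.0136]
eef_rot: [-0.706, 0.031, 0.023, 0.707]
contact_force: [0.3, -0.4, -0.1]
opening: 0.733
clock: 22.45
tool_pos: [0.4952, -0.0075, 0.2011]
eef_rot: [-0.707, 0.003, -0.003, 0.707]
contact_force: [0.1, 0.2, -0.0]
opening: 0.995
[[ 1.000e+00 -2.000e-04  7.900e-03  4.952e-01]
 [-7.900e-03  4.000e-04  1.000e+00 -7.500e-03]
 [-2.000e-04 -1.000e+00  4.000e-04  2.011e-01]
 [ 0.000e+00  0.000e+00  0.000e+00  1.000e+00]] 0.9950912106599626
yellow px (363, 264, 14, 23) rect c [579.7 -91.4] [23.1 11.1] 88.6 circ [580.7 -91.4] 24.5 exp 34
cap px (102, 231, 40, 38) rect c [335.6 -76.3] [35.2 33.1] 31.6 circ [336.9 -76.7] 43.2 exp 44
cap px (137, 235, 34, 25) rect c [373.4 -75.4] [32.5 24. ] 17.9 circ [372.4 -73.3] 34.6 exp 44
cap px (322, 224, 8, 72) rect c [541.8 -89.5] [78.4  4.4] 89.8 circ [542.  -89.5] 78.5 exp 44
```

View pics/w15.png

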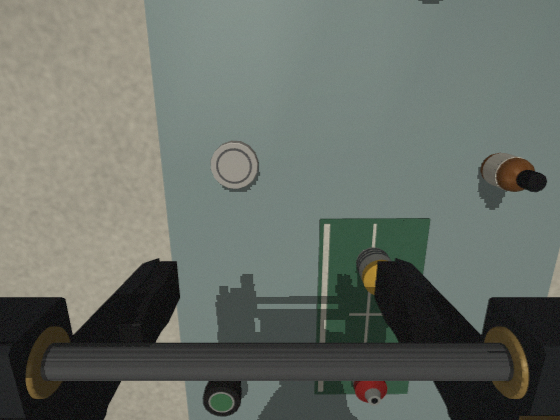

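Yellow stands on the centre line at (374,268), partly behind the finger. The eyepiece is next, at (222,400).

```bash

python3 -m inch '[[-10,5,-30,0,0,0],[-12,5,-35,0,0,0],[-12,5,-35,0,0,0],[-12,5,-35,0,0,0],[-12,5,-35,0,0,0],[0,5,-30,0,0,0],[0,5,-20,0,0,0],[0,0,0,0,0,0],[0,0,0,0,0,0]]'
python3 - <<'E'
from m import *
s,d,T=shot("w16"); print(tw(s).round(4),s["opening"]); meas(s,d,T)
E
```

```text
clock: 23.25
tool_pos: [0.4352, -0.2301, 0.1643]
eef_rot: [-0.707, 0.006, -0.005, 0.707]
contact_force: [0.1, 0.6, -1.3]
opening: 0.998
[[ 9.999e-01 -1.200e-03  1.590e-02  4.352e-01]
 [-1.590e-02  3.000e-04  9.999e-01 -2.301e-01]
 [-1.200e-03 -1.000e+00  3.000e-04  1.643e-01]
 [ 0.000e+00  0.000e+00  0.000e+00  1.000e+00]] 0.9977956129211599
yellow px (489, 0, 54, 30) rect c [ 591.7 -103.9] [17.2 33.9] 89.0 circ [591.9 -97. ] 34.1 exp 34
red px (457, 174, 46, 44) rect c [ 592.3 -230. ] [34.1 36.1] 10.9 circ [ 590.8 -229.9] 37.7 exp 34
blue px (293, 297, 97, 38) rect c [ 486.6 -329.1] [36.  81.8] 89.1 circ [ 486.9 -333.2] 85.0 exp 34
cap px (18, 0, 208, 318) rect c [ 302.3 -218.4] [265.1 165.9] 89.9 circ [ 352.4 -218.2] 266.1 exp 44
cap px (398, 0, 28, 224) rect c [ 539.4 -174.2] [170.5   5.2] 89.8 circ [ 539.9 -174.2] 170.6 exp 44
cap px (47, 52, 38, 38) rect c [ 273.5 -132.5] [34.8 17.6] 29.3 circ [ 273.7 -132.8] 35.8 exp 44
lens px (263, 196, 30, 28) rect c [ 434.2 -235.1] [21.6 22.1] 89.1 circ [ 434.2 -234.9] 22.7 exp 30
```

View pics/w16.png

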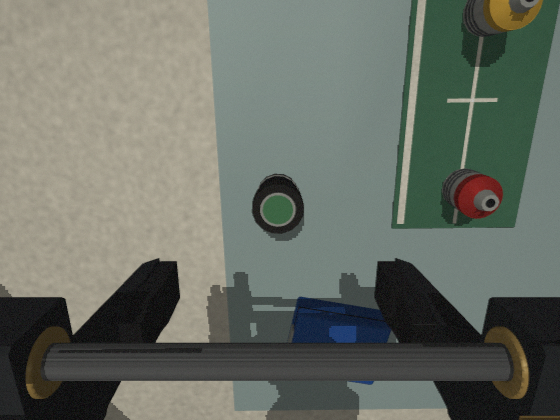

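Lens at (278,209) → (0.434,-0.235); red and yellow both stand upright on the line. I'll grip the eye-cup.

```bash

python3 -m inch '[[-1,30,-4.5,0,0,0],[0,30,0,0,0,0],[0,30,0,0,0,0],[0,30,0,0,0,0],[0,18,0,0,0,0],[0,7,0,0,0,0],[0,0,0,0,0,0],[0,0,0,0,0,0]]'
python3 - <<'E'
from m import *
s=r.get_state(); print(tw(s).round(4),s["q"].round(3)); print(delta(s,[.434,-.235,.019]))
E
```

```text
clock: 23.97
tool_pos: [0.4348, -0.2315, 0.0204]
eef_rot: [-0.707, 0.004, -0.003, 0.707]
contact_force: [0.6, -0.9, 0.3]
opening: 0.998
[[ 1.000e+00 -4.000e-04  9.500e-03  4.348e-01]
 [-9.500e-03  7.000e-04  1.000e+00 -2.315e-01]
 [-4.000e-04 -1.000e+00  7.000e-04  2.040e-02]
 [ 0.000e+00  0.000e+00  0.000e+00  1.000e+00]] [ 0.466  0.918 -0.115  2.095  0.601  0.161 -0.208]
[-0.80863088  1.42547776 -3.46503487]
```

```bash

python3 -m inch '[[0,1,-3.5,0,0,0],[0,0,0,0,0,0],[0,0,0,0,0,0]]'
python3 -m inch '[[0,0,0,0,0,0],[0,0,0,0,0,0],[0,0,0,0,0,0],[0,0,0,0,0,0],[0,0,0,0,0,0],[0,0,0,0,0,0],[0,0,0,0,0,0],[0,0,0,0,0,0],[0,0,0,0,0,0],[0,0,0,0,0,0],[0,0,0,0,0,0],[0,0,0,0,0,0]]' 26 25
python3 -m inch '[[0,-15,0,0,0,0],[0,-30,0,0,0,0],[0,-30,0,0,0,0],[20,-30,10,0,0,0],[25,-20,10,0,0,0],[25,0,10,0,0,0],[25,0,10,0,0,0],[25,0,10,0,0,0],[20,0,10,0,0,0],[18,0,13,0,0,0],[0,0,0,0,0,0],[0,0,0,0,0,0]]'
python3 - <<'E'
from m import *
s,d,T=shot("w17"); print(tw(s).round(4),s["opening"]); print(delta(s,[.592,-.162,.070]))
E
```

```text
clock: 24.22
tool_pos: [0.4347, -0.2365, 0.02]
eef_rot: [0.707, -0.004, 0.005, -0.707]
contact_force: [0.3, -0.2, 0.0]
opening: 1.002
clock: 25.22
tool_pos: [0.4342, -0.2358, 0.0189]
eef_rot: [-0.707, 0.004, -0.004, 0.707]
contact_force: [-0.5, 0.7, -0.4]
opening: 0.438
clock: 26.22
tool_pos: [0.5931, -0.1632, 0.1433]
eef_rot: [-0.707, 0.004, -0.002, 0.708]
contact_force: [0.2, -0.3, -2.0]
opening: 0.441
[[ 1.     -0.0019  0.0087  0.5931]
 [-0.0087  0.0013  1.     -0.1632]
 [-0.0019 -1.      0.0013  0.1433]
 [ 0.      0.      0.      1.    ]] 0.44139469598857867
[-0.94980143 73.30610146  1.13860325]
```

View pics/w17.png

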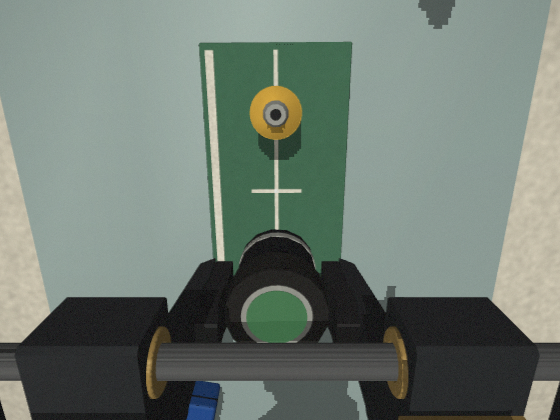

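The eyepiece is held upright, with the cross (276,190) and the yellow nose (276,114) in line with column 276. I'll check those positions, then lower.

```bash
python3 - <<'E'
from m import *
s,d,T=shot("w18"); print(1000*cast(d,[[276,190]],.003,T)[:,:2],1000*cast(d,[[276,113.5]],.055,T)[:,:2])
E
python3 -m inch '[[-1,20,1,0,0,0],[0,30,0,0,0,0],[0,30,0,0,0,0],[0,25,0,0,0,0],[0,10,0,0,0,0],[0,3,0,0,0,0],[0,0,0,0,0,0],[0,0,0,0,0,0]]'
python3 - <<'E'
from m import *
s=r.get_state(); print(s["contact_force"].round(1),tw(s).round(4)); print(delta(s,[.592,-.1615,.022]))
E
```

```text
[[ 589.59843091 -160.08534168]] [[590.61167285 -96.7612355 ]]
clock: 26.98
tool_pos: [0.5927, -0.164, 0.0271]
eef_rot: [-0.707, 0.004, -0.004, 0.707]
contact_force: [0.8, 0.4, -0.7]
opening: 0.442
[ 0.8  0.4 -0.7] [[ 9.999e-01  1.000e-03  1.150e-02  5.927e-01]
 [-1.150e-02  1.000e-04  9.999e-01 -1.640e-01]
 [ 1.000e-03 -1.000e+00  1.000e-04  2.710e-02]
 [ 0.000e+00  0.000e+00  0.000e+00  1.000e+00]]
[-0.68979689  5.1400315   2.47603889]
```

```bash

python3 -m inch '[[-1,3,2,0,0,0],[0,2,0,0,0,0],[0,0.5,0,0,0,0],[0,0,0,0,0,0],[0,0,0,0,0,0]]'
python3 -m inch '[[0,0,0,0,0,0],[0,0,0,0,0,0],[0,0,0,0,0,0],[0,0,0,0,0,0],[0,0,0,0,0,0]]' 75
python3 -m inch '[[0,-10,0,0,0,0],[0,-25,0,0,0,0],[-15,-30,15,0,0,0],[-20,-30,20,0,0,0],[-20,-30,25,0,0,0],[-20,-20,25,0,0,0],[-20,-10,25,0,0,0],[-20,0,25,0,0,0],[-20,0,25,0,0,0],[0,0,0,0,0,0],[0,0,0,0,0,0]]' 88
python3 - <<'E'
from m import *
s,d,T=shot("w19"); print(tw(s).round(4),s["opening"]); meas(s,d,T)
E
```

```text
clock: 27.4
tool_pos: [0.5918, -0.1612, 0.0219]
eef_rot: [-0.707, 0.003, -0.004, 0.707]
contact_force: [-1.0, 1.0, 5.6]
opening: 0.442
clock: 27.82
tool_pos: [0.5909, -0.1615, 0.0203]
eef_rot: [-0.707, 0.004, -0.004, 0.707]
contact_force: [-0.2, 0.4, -0.3]
opening: 0.796
clock: 28.73
tool_pos: [0.4581, 0.0, 0.1749]
eef_rot: [-0.707, 0.003, -0.002, 0.707]
contact_force: [0.2, 0.2, 0.0]
opening: 0.996
[[ 1.000e+00 -7.000e-04  6.900e-03  4.581e-01]
 [-6.900e-03  5.000e-04  1.000e+00  0.000e+00]
 [-7.000e-04 -1.000e+00  5.000e-04  1.749e-01]
 [ 0.000e+00  0.000e+00  0.000e+00  1.000e+00]] 0.996354406888762
yellow px (433, 285, 18, 18) rect c [601.2 -85.9] [ 5.5 24. ] 45.1 circ [599.3 -87.8] 24.0 exp 34
cap px (365, 242, 8, 45) rect c [540.7 -73. ] [45.1  4.2] 89.8 circ [540.8 -73. ] 45.3 exp 44
```

View pics/w19.png

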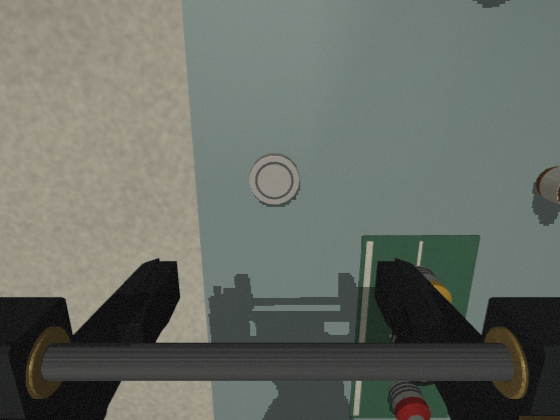

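Cap top ring at (274,180). I'll compute its position and descend, with a small lean because of q6.

```bash
python3 - <<'E'
from m import *
s,d,T=shot("w20"); g=cv2.cvtColor(d["img"],cv2.COLOR_RGB2GRAY)[140:215,235:315]
c=cv2.HoughCircles(cv2.resize(g,None,fx=4,fy=4,interpolation=2),cv2.HOUGH_GRADIENT,1,40,param1=80,param2=30,minRadius=50,maxRadius=120)[0]
for q in c[:3]:
    uv=q[:2]/4+[235,140]; print(uv,q[2]/4, 1000*cast(d,uv,.014,T)[:,:2], q[2]/4/367.8*(T[2,3]-.014)*2000)
s=r.get_state(); print(s["tool_pos"])
E
```

```text
[272.625 178.125] 24.525 [[454.4879202    8.30468277]] 41.02941874565554
[ 0.45968595 -0.00201025  0.17443684]
```

```bash

python3 -m inch '[[-5,25,10,0,0,0],[0,30,0,0,0,0],[0,30,0,0,0,0],[0,20,0,0,0,0.025],[0,10,0,0,0,0.025],[0,0,0,0,0,0.02],[0,0,0,0,0,0],[0,0,0,0,0,0]]'
python3 - <<'E'
from m import *
s=r.get_state(); print(tw(s).round(4),s["q"].round(3)); print(delta(s,[.454,.0085,.004]))
E
```

```text
clock: 29.5
tool_pos: [0.4546, 0.0076, 0.0587]
eef_rot: [-0.706, 0.029, 0.02, 0.707]
contact_force: [-0.2, 0.3, -0.1]
opening: 0.996
[[ 9.975e-01 -6.970e-02  1.350e-02  4.546e-01]
 [-1.340e-02  1.400e-03  9.999e-01  7.600e-03]
 [-6.970e-02 -9.976e-01  5.000e-04  5.870e-02]
 [ 0.000e+00  0.000e+00  0.000e+00  1.000e+00]] [ 0.006  0.838 -0.191  2.133  0.494  0.281 -0.623]
[ 3.20397831 54.59768517  0.81591207]
```

```bash

python3 -m inch '[[3,15,1,0,0,-0.02],[0,15,0,0,0,-0.02],[0,10,0,0,0,-0.01],[0,6,0,0,0,0],[0,0,0,0,0,0],[0,0,0,0,0,0]]'
python3 - <<'E'
from m import *
s=r.get_state(); print(tw(s).round(4),s["q"].round(3)); print(delta(s,[.454,.0085,.004]))
E
```

```text
clock: 30.0
tool_pos: [0.4547, 0.0095, 0.0131]
eef_rot: [-0.707, 0.011, 0.003, 0.707]
contact_force: [0.8, 0.6, 0.8]
opening: 1.0
[[ 9.997e-01 -2.050e-02  1.130e-02  4.547e-01]
 [-1.130e-02  6.000e-04  9.999e-01  9.500e-03]
 [-2.050e-02 -9.998e-01  3.000e-04  1.310e-02]
 [ 0.000e+00  0.000e+00  0.000e+00  1.000e+00]] [-0.096  0.928 -0.039  2.189  0.562  0.053 -0.693]
[-0.49700118  9.14895794 -1.0092757 ]
```

q6 is down to 0.053, so I'll put back 0.03 of the lean and finish the descent.

```bash

python3 -m inch '[[0,0,-1,0,0,0.03],[0,5,0,0,0,0],[0,4,0,0,0,0],[0,0,0,0,0,0],[0,0,0,0,0,0]]'
python3 - <<'E'
from m import *
s=r.get_state(); print(tw(s).round(4),s["q"].round(3)); print(delta(s,[.454,.0085,.004]))
E
python3 -m inch '[[0,0,0,0,0,0],[0,0,0,0,0,0],[0,0,0,0,0,0],[0,0,0,0,0,0],[0,0,0,0,0,0],[0,0,0,0,0,0],[0,0,0,0,0,0],[0,0,0,0,0,0],[0,0,0,0,0,0],[0,0,0,0,0,0],[0,0,0,0,0,0],[0,0,0,0,0,0]]' 34 12
python3 - <<'E'
from m import *
s,d,T=shot("w21"); print(tw(s).round(4))
E
```

```text
clock: 30.42
tool_pos: [0.4535, 0.0087, 0.0038]
eef_rot: [-0.707, 0.022, 0.014, 0.707]
contact_force: [-0.2, 0.3, 0.0]
opening: 1.001
[[ 9.986e-01 -5.120e-02  1.090e-02  4.535e-01]
 [-1.090e-02  9.000e-04  9.999e-01  8.700e-03]
 [-5.120e-02 -9.987e-01  3.000e-04  3.800e-03]
 [ 0.000e+00  0.000e+00  0.000e+00  1.000e+00]] [-0.071  0.949 -0.073  2.161  0.568  0.099 -0.693]
[ 0.46613348 -0.22280319 -0.173906  ]
clock: 31.42
tool_pos: [0.4539, 0.0088, 0.0039]
eef_rot: [-0.707, 0.022, 0.014, 0.707]
contact_force: [0.3, 0.5, -0.0]
opening: 0.494
[[ 9.986e-01 -5.090e-02  1.090e-02  4.539e-01]
 [-1.090e-02  1.100e-03  9.999e-01  8.800e-03]
 [-5.090e-02 -9.987e-01  6.000e-04  3.900e-03]
 [ 0.000e+00  0.000e+00  0.000e+00  1.000e+00]]
```

View pics/w21.png

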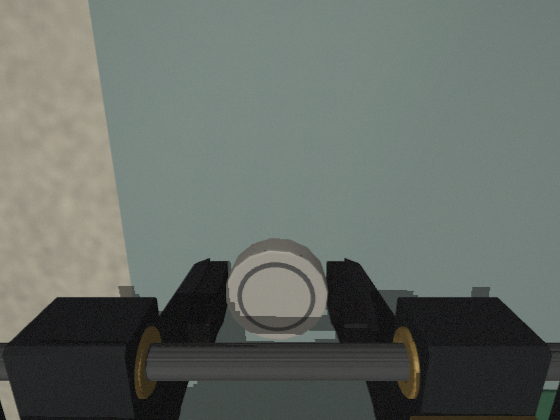

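Cap gripped (opening 0.494, about 43.5 mm) at (277,295). Now over to the eyepiece.

```bash

python3 -m inch '[[0,-10,0,0,0,0],[0,-25,0,0,0,0],[0,-30,0,0,0,0],[0,-30,0,0,0,0],[15,-20,-20,0,0,0],[20,-5,-25,0,0,0],[20,0,-25,0,0,0],[20,0,-25,0,0,0],[20,0,-25,0,0,0],[20,0,-25,0,0,0],[15,0,-20,0,0,0],[0,0,0,0,0,0]]'
python3 -m inch '[[0,0,0,0,0,0],[0,0,0,0,0,0]]'
python3 - <<'E'
from m import *
s,d,T=shot("w22"); print(tw(s).round(4),s["opening"]); print(delta(s,[.592,-.1615,.075]))
E
```

```text
clock: 32.47
tool_pos: [0.5899, -0.1646, 0.1164]
eef_rot: [0.708, -0.024, -0.01, -0.706]
contact_force: [-1.0, -0.6, 0.8]
opening: 0.495
clock: 32.63
tool_pos: [0.587, -0.1567, 0.1167]
eef_rot: [-0.706, 0.022, 0.015, 0.708]
contact_force: [-1.1, 0.5, -0.9]
opening: 0.496
[[ 0.9986 -0.0526  0.0101  0.587 ]
 [-0.01    0.0022  0.9999 -0.1567]
 [-0.0526 -0.9986  0.0017  0.1167]
 [ 0.      0.      0.      1.    ]] 0.49564831074258636
[ 7.26316951 41.32508432 -4.84471816]
```

View pics/w22.png

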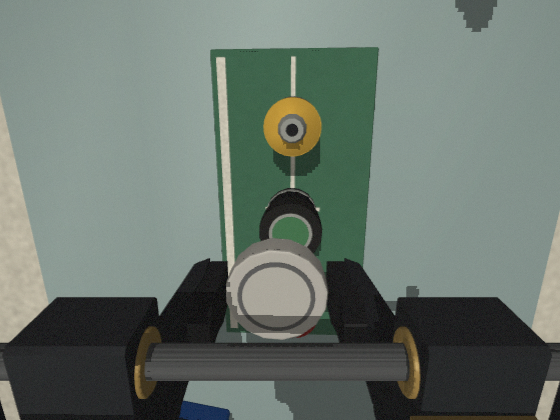

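Lens visible at about (291,234), cap at (277,295). I'll check the eyepiece position by ray at z=0.049.

```bash
python3 - <<'E'
from m import *
s,d,T=shot("w23"); print(1000*cast(d,[[291,213],[269,232],[313,232],[291,234]],.049,T)[:,:2]); s=r.get_state(); print(delta(s,[.592,-.1615,.075]))
im=d["img"][180:260,240:340]; cv2.imwrite("pics/c23.png",cv2.resize(im,None,fx=7,fy=7,interpolation=0)[:,:,::-1])
E
```

```text
[[ 590.95684598 -146.32955404]
 [ 577.16251833 -159.05950156]
 [ 604.71993525 -158.74575857]
 [ 590.99108136 -160.25065608]]
[ 7.0722733  41.67453454 -5.55253058]
```

View pics/c23.png

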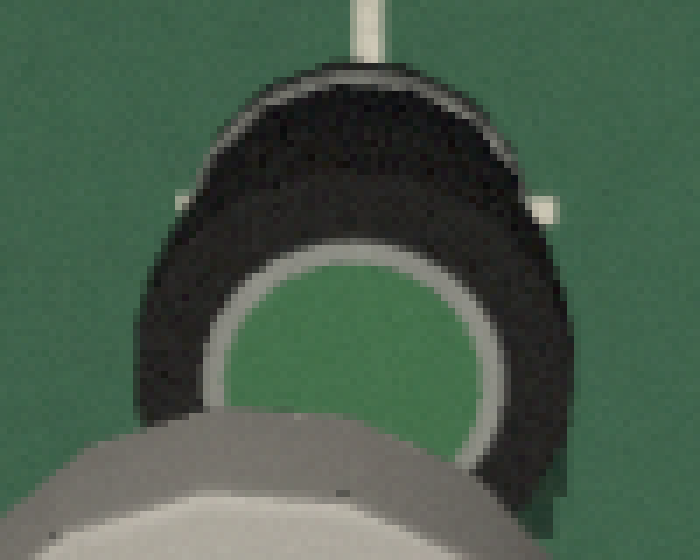

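```bash

python3 -m inch '[[6,10,-5,0,0,0],[0,15,0,0,0,0],[0,15,0,0,0,0],[0,8,0,0,0,0],[0,6,0,0,0,0],[0,0,0,0,0,0],[0,0,0,0,0,0]]'
python3 - <<'E'
from m import *
s=r.get_state(); print(s["contact_force"].round(1),tw(s).round(4)); print(delta(s,[.591,-.161,.0535]))
E
```

```text
clock: 33.32
tool_pos: [0.5913, -0.1626, 0.0627]
eef_rot: [-0.707, 0.022, 0.014, 0.707]
contact_force: [-0.5, 0.1, -0.3]
opening: 0.493
[-0.5  0.1 -0.3] [[ 9.986e-01 -5.100e-02  1.050e-02  5.913e-01]
 [-1.040e-02  1.100e-03  9.999e-01 -1.626e-01]
 [-5.100e-02 -9.987e-01  6.000e-04  6.270e-02]
 [ 0.000e+00  0.000e+00  0.000e+00  1.000e+00]]
[0.16951509 9.24795881 1.55637092]
```

```bash

python3 -m inch '[[0,4,1.5,0,0,0],[0,3,0,0,0,0],[0,2,0,0,0,0],[0,0,0,0,0,0],[0,0,0,0,0,0]]'
python3 - <<'E'
from m import *
s=r.get_state(); print(s["contact_force"].round(1)); print(delta(s,[.591,-.161,.053]))
E
```

```text
clock: 33.73
tool_pos: [0.5907, -0.1613, 0.0538]
eef_rot: [-0.707, 0.022, 0.014, 0.707]
contact_force: [0.4, -0.2, 0.6]
opening: 0.494
[ 0.4 -0.2  0.6]
[0.32207977 0.83083961 0.3115512 ]
```

```bash

python3 -m inch '[[0,0.8,0,0,0,0],[0,0,0,0,0,0],[0,0,0,0,0,0]]'
python3 -m inch '[[0,0,0,0,0,0],[0,0,0,0,0,0],[0,0,0,0,0,0],[0,0,0,0,0,0],[0,0,0,0,0,0],[0,0,0,0,0,0]]' 80
python3 -m inch '[[0,-10,0,0,0,0],[0,-25,0,0,0,0],[0,-35,0,0,0,-0.02],[0,-35,0,0,0,-0.02],[0,-35,10,0,0,-0.01],[0,-30,20,0,0,0],[0,-10,25,0,0,0],[0,0,25,0,0,0],[0,0,25,0,0,0],[0,0,25,0,0,0],[0,0,0,0,0,0],[0,0,0,0,0,0]]'
python3 - <<'E'
from m import *
s,d,T=shot("w24"); print(tw(s).round(4),s["opening"]); meas(s,d,T)
E
```

```text
clock: 33.98
tool_pos: [0.5907, -0.1613, 0.0531]
eef_rot: [-0.707, 0.022, 0.014, 0.707]
contact_force: [0.2, -0.5, -0.9]
opening: 0.496
clock: 34.48
tool_pos: [0.5907, -0.1613, 0.053]
eef_rot: [-0.707, 0.022, 0.014, 0.707]
contact_force: [0.7, -0.0, 0.5]
opening: 0.9
clock: 35.48
tool_pos: [0.5972, -0.0294, 0.2339]
eef_rot: [-0.707, 0.003, -0.002, 0.708]
contact_force: [-0.5, -0.6, -0.5]
opening: 0.909
[[ 1.000e+00 -1.000e-04  7.100e-03  5.972e-01]
 [-7.100e-03  1.200e-03  1.000e+00 -2.940e-02]
 [-1.000e-04 -1.000e+00  1.200e-03  2.339e-01]
 [ 0.000e+00  0.000e+00  0.000e+00  1.000e+00]] 0.908953378222759
yellow px (256, 228, 34, 33) rect c [591.  -95.4] [33.7 33.3] 46.2 circ [590.6 -95.4] 35.1 exp 34
cap px (438, 57, 122, 274) rect c [821.8 -64.7] [134.4 297.2] 12.9 circ [807.1 -68.9] 299.8 exp 44
cap px (0, 67, 101, 263) rect c [362.5 -67.5] [279.  113.2] 76.4 circ [372.6 -69.8] 287.9 exp 44
cap px (476, 27, 33, 36) rect c [792.1  89.4] [14.9 34.2] 54.2 circ [793.8  91.5] 34.7 exp 44
lens px (222, 190, 102, 106) rect c [591.5 -94.1] [113.1  96.6] 89.9 circ [592.4 -92.5] 143.9 exp 30
```

View pics/w24.png

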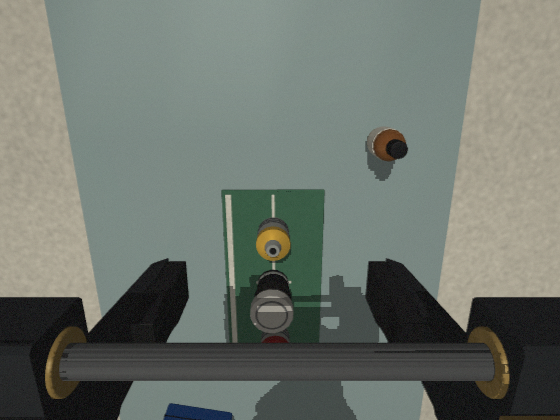

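The cap sits on the eyepiece at (272,311), with yellow at (273,245). I'll back the arm away and check from both fixed cameras.

```bash

python3 -m inch '[[-10,0,35,0,0,0],[-15,0,35,0,0,0],[-15,0,35,0,0,0],[-15,0,35,0,0,0],[-15,0,35,0,0,0],[-15,0,35,0,0,0],[-10,0,35,0,0,0],[0,0,35,0,0,0],[0,0,0,0,0,0],[0,0,0,0,0,0]]'
python3 - <<'E'
from m import *
s=r.get_state(); print(s["tool_pos"])
for n,(x0,y0,x1,y1) in {"top":(285,165,400,240),"scene":(140,180,290,270)}.items():
    d=r.snapshot(n); cv2.imwrite(f"pics/{n}9.png",d["img"][:,:,::-1]); cv2.imwrite(f"pics/{n}9c.png",cv2.resize(d["img"][y0:y1,x0:x1],None,fx=5,fy=5,interpolation=2)[:,:,::-1])
    if n=="top":
        T=d
        hsv=cv2.cvtColor(d["img"],cv2.COLOR_RGB2HSV); H,S,V=[hsv[...,i] for i in range(3)]
        for nm,m,z in [("y",(H>18)&(H<30)&(S>130),.044),("r",((H<6)|(H>174))&(S>130),.038),("b",(H>105)&(H<125)&(S>130),.051),("cap",(S<40)&(V>120),.063),("pad",(H<30)&(S>180)&(V>180),.004)]:
            for c,st in comps(m,25):
                if 100<c[0]<470 and 140<c[1]<285: print(nm,c,st[2:],(1000*cast(d,c,z)[0]).round(1))
E
```

```text
clock: 36.37
tool_pos: [0.5055, 0.2506, 0.2334]
eef_rot: [-0.707, 0.003, -0.003, 0.707]
contact_force: [-0.3, -1.2, -0.1]
opening: 0.906
[0.50548286 0.25064256 0.23342985]
y (np.float64(211.6), np.float64(195.4)) [ 23  23 116] [616.9 182.2  44. ]
y (np.float64(323.0), np.float64(201.7)) [ 15  14 127] [592.6 -97.6  44. ]
r (np.float64(376.0), np.float64(200.7)) [ 14  14 106] [ 592.1 -231.8   38. ]
b (np.float64(211.6), np.float64(193.9)) [13 12 84] [619.6 181.1  51. ]
b (np.float64(434.9), np.float64(240.2)) [ 32  37 943] [ 487.3 -370.1   51. ]
cap (np.float64(284.7), np.float64(191.9)) [   560    420 184509] [617.3  -2.2  63. ]
cap (np.float64(350.5), np.float64(200.2)) [ 18  17 231] [ 591.7 -164.4   63. ]
cap (np.float64(260.7), np.float64(214.3)) [ 7  8 48] [563.1  58.7  63. ]
cap (np.float64(251.6), np.float64(229.8)) [ 3 31 68] [525.3  82.   63. ]
cap (np.float64(373.2), np.float64(220.8)) [30  4 77] [ 538.8 -218.    63. ]
```

View pics/top9.png

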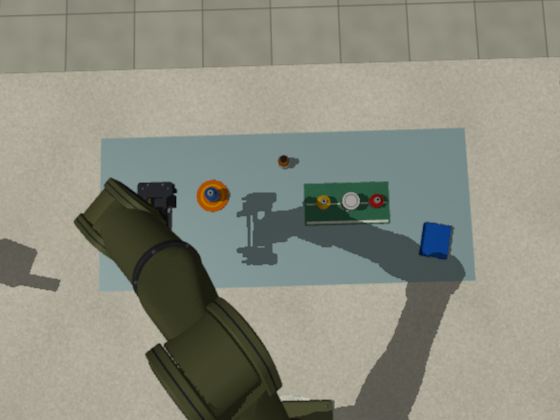

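View pics/scene9c.png

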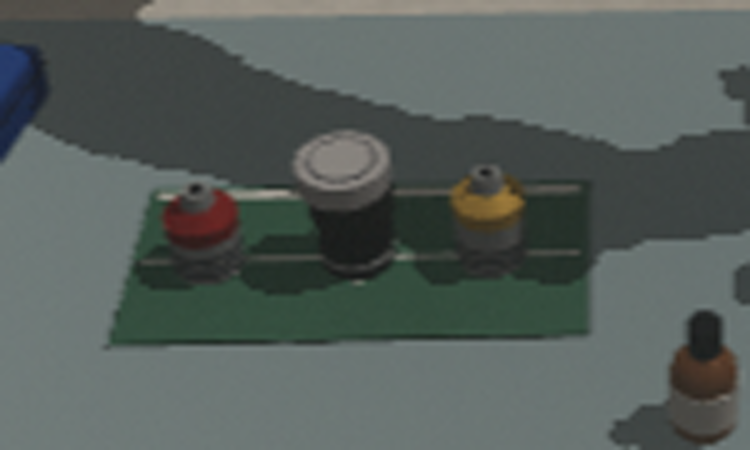

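View pics/top9c.png

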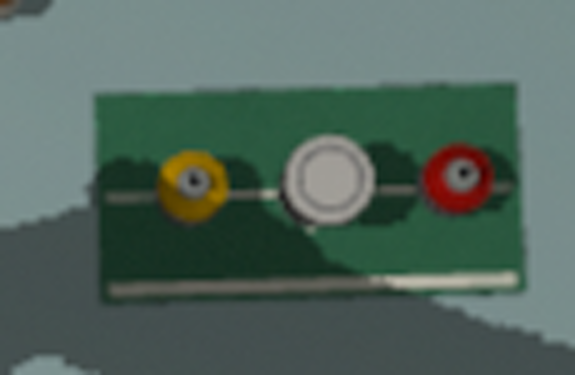

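The mat row looks right from both cameras. For blue on the pad, the top camera puts it about 5 mm off what the wrist camera gave, so I'll check with a closer wrist view.

```bash

python3 -m inch '[[35,0,0,0,0,0],[35,0,0,0,0,0],[35,0,0,0,0,0],[11,0,0,0,0,0],[0,0,0,0,0,0],[0,0,0,0,0,0]]'
python3 - <<'E'
from m import *
s,d,T=shot("w25"); print(tw(s).round(4)); meas(s,d,T)
E
```

```text
clock: 36.97
tool_pos: [0.6216, 0.2455, 0.2324]
eef_rot: [0.707, -0.006, 0.004, -0.707]
contact_force: [0.0, 0.1, 0.4]
opening: 0.907
[[ 0.9999 -0.0023  0.0148  0.6216]
 [-0.0149 -0.001   0.9999  0.2455]
 [-0.0023 -1.     -0.0011  0.2324]
 [ 0.      0.      0.      1.    ]]
yellow px (252, 197, 55, 45) rect c [621.6 206.3] [45.3 53.2] 87.5 circ [621.5 202.3] 53.7 exp 34
blue px (262, 223, 33, 34) rect c [620.5 187.6] [33.8 31.8] 78.8 circ [621.3 186.9] 35.5 exp 34
cap px (468, 157, 47, 51) rect c [835.8 234. ] [52.2 26.6] 58.3 circ [838.5 232.5] 53.9 exp 44
cap px (482, 220, 24, 30) rect c [849.9 175.6] [23.2 26.9] 25.7 circ [849.2 175.5] 34.3 exp 44
cap px (512, 171, 23, 18) rect c [870.1 234.7] [21.7 14.8] 17.9 circ [870.1 236. ] 22.7 exp 44
```

View pics/w25.png

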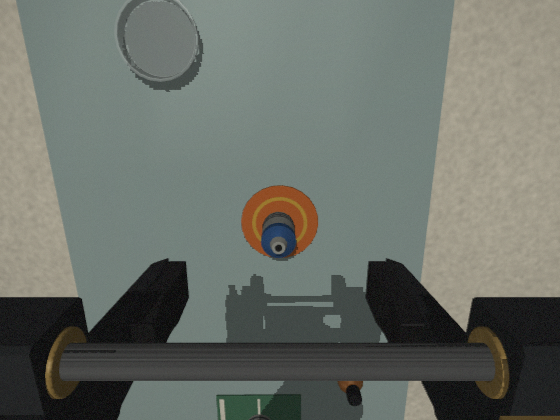

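Blue's ring is at (278,240) → (0.621,0.187) and the pad centre is at (0.6215,0.189), about 2 mm apart. The gripper is open and clear of everything, so I'm handing in.

```bash
python3 - <<'E'
from h import *
s=r.get_state(); print(s["clock"],abs(s["qd"]).max()); print(r.finish_job())
E
```

```text
37.0167 0.018311811844130426
the job is handed in; nothing more can be done
None
```

I laid out all five parts and handed the job in at 37 s of the 112 s allowed. No verdict was reported.

| Part | Last check | Target |
|---|---|---|
| Eyepiece | (0.591, -0.161) | mat centre about (0.592, -0.161) |
| Yellow | 64–67 mm to the left of the eyepiece, on the centre line | 51–83 mm |
| Red | 67–69 mm to the right of the eyepiece, on the centre line | 51–83 mm |
| Blue | about 2 mm from the pad centre (wrist camera) | within 12 mm |
| Cap | about 3 mm from the eyepiece axis | within 10 mm |

- **Upright:** In the scene picture the three mat parts stand upright with the cap flat on the eyepiece. Blue stands on the pad in the wrist picture.
- **Bystanders:** I never touched the bottle, the box or the dish. I judged this from the pictures and did not measure their shift.
- **Disagreement on blue:** The top camera put blue 5–7 mm lower in y than the wrist camera did. A second wrist view agreed with the first, within 3 mm of the pad centre. Even the worse figure is within tolerance.
- **Tilted grasps:** Joint 6 was near its limit close to the base, so I gripped yellow with the tool leaning about 0.08 rad and the cap with it leaning about 0.05 rad. I put the same lean back when setting each one down.

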